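# Close and lock the pressure cooker

## Robot

A 6-joint arm with a two-finger parallel gripper is mounted at the origin on the work surface. World frame = base frame: x ahead of the robot, y to its left, z up, the work surface at z = 0. Lengths are in m, angles in rad, forces in N, time in s.
With the tool pointing down it reaches from about 0.35 to 0.975 m from the base axis. Payload 4.9 kg.
Tool frame: the origin (TCP) lies between the finger pads; the fingertips stand 14 mm ahead of it and the grasp point (between the pads) lies 5 mm behind it; z points along the fingers, x is the direction in which the jaws open and shut, and the axes are right-handed (so a half turn about z gives the same grasp; the last joint's range is limited). The gripper opens to 85 mm and grips with 20 to 120 N. Pads are 22 mm wide; open, the fingers measure 114 mm over their backs; the gripper's body (76 mm by 85 mm) begins 54 mm behind the grasp point. The pads swing forward as they close: fully open they stand 13 mm farther back than shut.
Start: joints at [1.135, 0.053, 1.613, -0, 1.476, -0.119], TCP at [0.195, 0.594, 0.245] pointing down, gripper open.
Joint ranges: [-3.01, 3.01], [-1.01, 2.22], [0.06, 2.58], [-1.02, 4.17], [0.09, 2.62], [-3.14, 3.14]. Speed limits (rad/s): [2.57, 2.57, 3.14, 3.14, 3.14, 3.14].

## Interface

Orientations are given as a unit quaternion [w, x, y, z].
In Python, from rig import * gives the robot as it stands.
- The arm moves only by the tool play_rows, never from a script. Its argument "increments" is a list of rows, each a list of 7 numbers: the shift along the tool's x, y, z in mm, then the turn, a rotation vector about the tool's x, y, z in degrees, then the gripper's target within -1 to 1 (shut at 1, half-way at 0, fully open at -1). In form: [[x, y, z, rx, ry, rz, grip], ...]. A call has 1 to 5 rows; each row shifts and turns the commanded pose from where the row before left it, along the tool's axes as they then stand; what a row does not reach is not made up. A row lasts 1/10 s, in which the tool goes at most 50 mm and 8.59 degrees, less where a joint would pass 70% of its speed; a pose out of reach is approached as far as the arm can. A call with a gripper value outside its range is refused whole. The fingers move at their own pace and stop on an object; "force" is the grip in N (left out, the last holds). Time passes only in rows, so rows that do not move let the fingers close. It gives the time, the measured TCP pose, the force and the opening at its end, in the units of the state.
- state(): the state, without advancing time (a new reading comes with each control period).
- get_image(name): name is "side" or "top" or "wrist"; returns the picture (400x640x3 uint8, red, green, blue); there is no depth.
- calibration(name): a dict with "fx", "fy", "cx", "cy" (pixels), "R" (3x3) and "t" (3): a world point X has camera coordinates R X + t. Camera axes: x right, y down, z forward; pixel columns grow to the right and rows downward; lengths in m; the calibration is good to about 2 mm. A picture is of the moment at which its call begins: read the wrist's pose just before it. calibration takes no time and is no camera call; for the wrist camera it gives the pose at the moment of the call.
- job_done(): hands the job in, once; it reports no verdict.
Trained networks look in the newest picture that a camera, given by its name, has taken for a name from the list of things; names that differ only in an ending like _2 or _b are one class to them, and where a whole thing is asked for, a point or a joint stands for the part that bears it (a point fixed in the world has none). Each returns a list of dicts, best first, with "conf" (0 to 1); they miss things now and then, are a little off and sometimes report something else, mostly with a low value. They report only what shows in the picture. A call takes as long as a camera call.
- search_frame(label, camera): "at" ([row, column] in pixels, amid what is visible of it).
The state is a dict: "t": time; "joint_pos": joint angles; "qd": joint speeds; "joint_torque": joint torques, N m; "tcp_pos": TCP position; "eef_rot": TCP orientation; "contact_force": force on the tool from outside, world axes, zero at the start; "ft_torque": the same for the moment, N m; "finger_gap": finger opening in m.
Only numpy, scipy, OpenCV 4.12 (cv2) and the standard library are available. Lean on these libraries where they do the work, as an engineer would, in place of code of your own. Each camera call takes 0.05 s, during which the arm holds its last target. There are 200 camera calls.

## Task

Close the pressure cooker that stands on the glass hob: raise the bow handle of its lid upright, which opens the two jaws, carry the lid over with the handle up and push it down into the pot until it is fully home all round, the jaws midway between the pot's two side handles; then press the handle right down flat so that the jaws lock under the rim, and let go. The rubber seal is tight, so the lid does not drop in by its own weight, but the pot stands on glass: set the lid down gently and push by feel, firmly but never hard. Leave the pot, the saucepan and the salt jar where they are.

Things in the scene. Friction and masses are not known exactly. Their poses are not given: they have to be found in the camera images.
- lid: Round steel lid, 214 mm across, about 0.9 kg; origin at the centre of its underside (rubber seal, 14 mm deep). z up; y runs along a 30 mm wide black bridge to a jaw at each end (at most 280 mm over open jaws). Steel plate top at z 17 mm, hub 32 x 52 mm up to z 60, valve knob at x +62. Home in the pot its origin is 105 mm above the pot's origin, about 104 when locked; not yet home it stands higher.
- bow_bar (a point): Middle of the grip bar of the bow handle: a steel U of 10 mm round rod, straight part of the bar 60 mm long and parallel to the lid's y, 85 mm from the hinge. The hinge runs along the lid's y through (0, 0, 50 mm) of the lid. Folded, the bar lies at (-85, 0, 50 mm) of the lid, 28 mm clear above the steel; upright, at (0, 0, 135 mm).
- bow (a joint): Handle angle: 0 = folded flat (jaws in), starts at 0 to 0.12, 1.57 = upright (jaws out 19 mm), stop at 1.6. It stays where it is left (about 1 N at the bar moves it on the worktop). Bar = hinge + 85 mm (-cos along the lid's x, + sin up). With the lid home the last third of folding takes 5 to 12 N down on the bar; if the lid is not home the jaws strike the rim and the handle stops short.
- pot: Open steel pot, 2.4 kg, 115 mm high, bore 190 mm, rim 212 mm across and 5 mm thick; origin at the centre of its underside, z up, x along the line through its two black side handles (300 mm over both, 85 mm up). The lid goes in with its y along the pot's y, either way round, 1.5 mm of play all round. The seal drags: it takes a push of 5 to 18 N beyond the lid's weight to seat, then it stops dead.
- hob: Glass hob set in the worktop, 300 x 520 mm, 6 mm proud; origin at the centre of its underside, long side along y. Two cooking zones, 130 mm either side of its middle: the pot stands on one, a saucepan on the other.
- saucepan: Aluminium saucepan, 144 mm across, 75 mm high, 215 mm handle along its +x, on the other zone; origin at the centre of its underside. Not to be moved.
- salt: Glass salt jar, 48 mm across, 85 mm high; origin at the centre of its underside. Not to be moved.

How it is judged:
By the outcome, as a careful person would: the job done as asked, in the order asked, and still so for the second after the job is handed in, with the robot touching nothing.
It also fails if it takes over 51 s, if anything falls off the work surface, if the arm or the gripper's body presses on something with over 40 N, if the wrist force passes 120 N, or if a joint passes its speed limit or range.

## Working session

There is one attempt and no reset: what is moved stays moved. The work goes in short steps, Python scripts to look and compute and a tool call to move; the robot and the scene stay as the last step left them, time stands still between calls to the robot, and variables do not carry over. Pictures are saved under pics/ and viewed, about 8 in all and at most 12, crops included, and the job is handed in when it is done.

Besides the shell and the picture viewer there is one more tool, called after "Call:" as name(argument=value, ...), one argument or row to a line, values as JSON. play_rows: Moves the arm, as the interface text tells. Its arguments: {"type":"object","properties":{"increments":{"type":"array","items":{"type":"array","items":{"type":"number"}}},"force":{"type":"number"}},"required":["increments"]}

```bash
mkdir -p pics
python3 - <<'E'
from rig import *
import cv2,numpy as np
print(state())
for c in ("side","top"):
    im=get_image(c); cv2.imwrite(f"pics/{c}0.png",im[:,:,::-1])
    k=calibration(c); print(c,{a:np.round(b,4).tolist() for a,b in k.items()})
    for l in ("lid","bow_bar","pot","salt","saucepan"):
        print(l,[(d["at"],round(d["conf"],2)) for d in search_frame(l,c)][:2])
E
```

```text
{'t': 0.0, 'joint_pos': array([ 1.13495124e+00,  5.33961636e-02,  1.61431978e+00,  1.31688628e-05,
        1.47601259e+00, -1.19013308e-01]), 'qd': array([-4.07409928e-04, -1.38348367e-03,  3.37441214e-04, -8.84288850e-04,
       -3.86285402e-04,  4.50974443e-05]), 'joint_torque': array([ 1.40705743e-03, -3.93662953e+01, -3.70184541e+01,  6.01147599e-05,
        6.71793692e-03, -4.65264733e-06]), 'tcp_pos': array([0.19446923, 0.59333572, 0.24402323]), 'eef_rot': array([ 5.13722805e-04,  8.09801613e-01,  5.86702828e-01, -9.36282822e-04]), 'contact_force': array([ 0.673362  , -0.52152633, -0.26723297]), 'ft_torque': array([-0.01530193,  0.02995282, -0.01745479]), 'finger_gap': 0.08562355091452878}
side {'fx': 456.4686, 'fy': 456.4686, 'cx': 317.7508, 'cy': 194.5262, 'R': [[0.9586, -0.2842, -0.0152], [-0.1983, -0.6288, -0.7519], [0.2042, 0.7238, -0.6591]], 't': [-0.5365, 0.1851, 1.192]}
lid [([154.6, 273.2], 0.85)]
bow_bar [([157.3, 257.3], 0.61)]
pot [([291.4, 346.0], 0.7), ([145.4, 254.3], 0.52)]
salt [([160.9, 353.3], 0.91)]
saucepan [([210.8, 319.7], 0.68)]
top {'fx': 422.8849, 'fy': 422.8849, 'cx': 317.1407, 'cy': 200.6823, 'R': [[0.011, -0.9999, 0.0044], [-0.9939, -0.0114, -0.1097], [0.1097, -0.0031, -0.994]], 't': [0.0005, 0.5979, 1.1503]}
lid [([233.9, 206.3], 0.62)]
bow_bar [([252.9, 186.5], 0.54)]
pot [([221.1, 434.1], 0.91)]
salt [([157.3, 258.8], 0.61)]
saucepan [([213.7, 328.9], 0.62)]
```

View pics/top0.png

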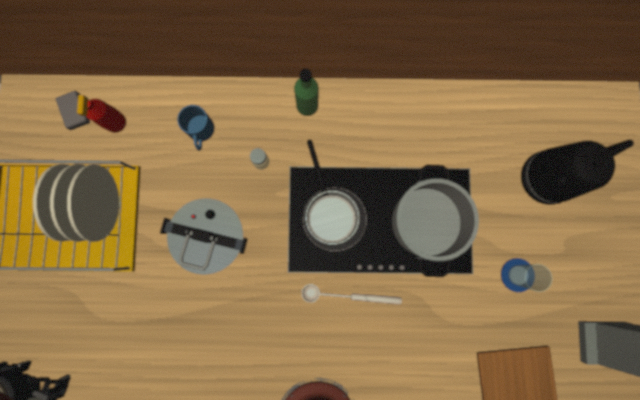

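View pics/side0.png

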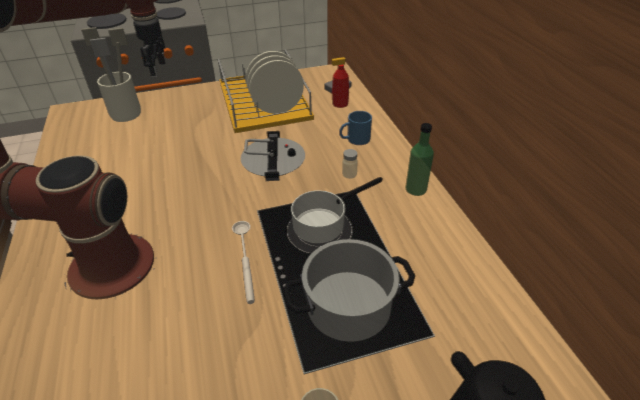

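The top view shows the lid centred at about (236,205), with the bridge ends at (163,226) and (247,245) and the folded bar toward the robot at about (268,197). The pot is at about (220,435) with its handles along world x. The side view agrees.

```bash
cat > h.py <<'E'
from rig import *
import cv2,numpy as np
from scipy.spatial.transform import Rotation as Ro
def ray(cam,r,c,z,k=None):
    k=k or calibration(cam); R=np.array(k["R"]);t=np.array(k["t"])
    o=-R.T@t; d=R.T@np.array([(c-k["cx"])/k["fx"],(r-k["cy"])/k["fy"],1])
    return o+d*(z-o[2])/d[2]
def proj(cam,X,k=None):
    k=k or calibration(cam); p=np.array(k["R"])@np.asarray(X)+np.array(k["t"])
    return np.array([k["fy"]*p[1]/p[2]+k["cy"],k["fx"]*p[0]/p[2]+k["cx"]])
def crop(im,r0,r1,c0,c1,s,name):
    cv2.imwrite(name,cv2.resize(im[r0:r1,c0:c1,::-1],None,fx=s,fy=s,interpolation=cv2.INTER_CUBIC))
E
python3 - <<'E'
from h import *
im=get_image("top")
a=cv2.resize(im[160:290,150:260,::-1],None,fx=3.6,fy=3.6,interpolation=cv2.INTER_CUBIC)
b=cv2.resize(im[155:285,380:490,::-1],None,fx=3.6,fy=3.6,interpolation=cv2.INTER_CUBIC)
cv2.imwrite("pics/crop1.png",np.hstack([a,b]))
for n,rc,z in (("lid",(236,205),.017),("br1",(226.5,164.5),.025),("br2",(245,245.5),.025),("knob",(214,210),.03),("bar",(268,197),.05),("pot",(220,435),.121),("hR",(268,434),.091),("hL",(172,434),.091),("salt",(157,259),.08),("pan",(216,334),.08)):
    print(n,np.round(ray("top",*rc,z),4))
E
```

```text
lid [0.4963 0.3207 0.017 ]
br1 [0.5213 0.4327 0.025 ]
br2 [0.4724 0.2051 0.025 ]
knob [0.5573 0.3059 0.03  ]
bar [0.409  0.3303 0.05  ]
pot [ 0.5415 -0.297   0.121 ]
hR [ 0.4177 -0.3004  0.091 ]
hL [ 0.6724 -0.3053  0.091 ]
salt [0.7101 0.1665 0.08  ]
pan [ 0.5519 -0.0382  0.08  ]
```

View pics/crop1.png

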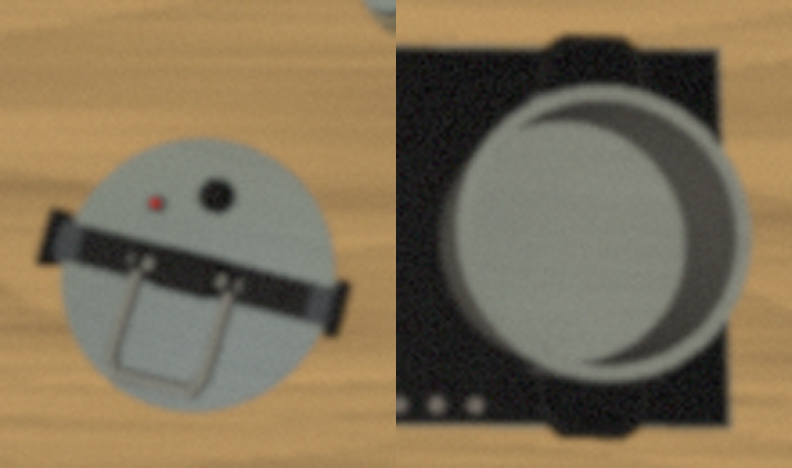

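```bash
cat >> h.py <<'E'
def yaw():
    w,x,y,z=state()["eef_rot"]; X=Ro.from_quat([x,y,z,w]).as_matrix()[:,0]; return np.degrees(np.arctan2(X[1],X[0]))
def plan(P,Y,n,p0=None,y0=None):
    "rows to world pos P (m), yaw Y (deg), tool down, in n rows"
    s=state(); p=np.array(s["tcp_pos"] if p0 is None else p0); y=yaw() if y0 is None else y0
    d=(np.array(P)-p)*1000/n; dy=(Y-y)/n
    for i in range(n):
        a=np.radians(y+dy*i); print([round(v,1) for v in (d[0]*np.cos(a)+d[1]*np.sin(a), d[0]*np.sin(a)-d[1]*np.cos(a), -d[2],0,0,-dy)])
E
python3 - <<'E'
from h import *
L=ray("top",235.9,204.8,.016); P=ray("top",219.4,436.9,.121)
print("lid",L,"pot",P)
for a,b in (((50,238),(340,308)),((118,368),(190,385))):
    z=.025 if a[0]==50 else .05
    p,q=[ray("top",160+v/3.6-.36,150+u/3.6-.36,z) for u,v in (a,b)]
    print(p,q,"yaw",np.degrees(np.arctan2(-(p-q)[0],(p-q)[1])), (p+q)/2)
h=[ray("top",155+v/3.6-.36,380+(u-396)/3.6-.36,.09) for u,v in ((593,35),(595,437))]
print("handles",h)
ps=-12.5; x=np.array([np.cos(np.radians(ps)),np.sin(np.radians(ps))])
print("bar",L[:2]-.085*x)
B=L[:2]-.085*x
plan([B[0],B[1],.16],ps,10)
print(ray("side",154.6,273.2,.03))
E
```

```text
lid [0.49656483 0.32156512 0.016     ] pot [ 0.54310452 -0.30190198  0.121     ]
[0.52332527 0.43552126 0.025     ] [0.47179146 0.20902312 0.025     ] yaw -12.817967793290752 [0.49755837 0.32227219 0.025     ]
[0.42496348 0.37048173 0.05      ] [0.41289573 0.31583107 0.05      ] yaw -12.45201454953796 [0.41892961 0.3431564  0.05      ]
handles [array([ 0.69347542, -0.30695711,  0.09      ]), array([ 0.396952  , -0.30265035,  0.09      ])]
bar [0.41357967 0.33996249]
[np.float64(-17.3), np.float64(28.7), np.float64(8.5), 0, 0, np.float64(8.4)]
[np.float64(-12.9), np.float64(30.9), np.float64(8.5), 0, 0, np.float64(8.4)]
[np.float64(-8.2), np.float64(32.5), np.float64(8.5), 0, 0, np.float64(8.4)]
[np.float64(-3.4), np.float64(33.4), np.float64(8.5), 0, 0, np.float64(8.4)]
[np.float64(1.5), np.float64(33.5), np.float64(8.5), 0, 0, np.float64(8.4)]
[np.float64(6.4), np.float64(32.9), np.float64(8.5), 0, 0, np.float64(8.4)]
[np.float64(11.2), np.float64(31.6), np.float64(8.5), 0, 0, np.float64(8.4)]
[np.float64(15.7), np.float64(29.6), np.float64(8.5), 0, 0, np.float64(8.4)]
[np.float64(19.9), np.float64(27.0), np.float64(8.5), 0, 0, np.float64(8.4)]
[np.float64(23.6), np.float64(23.8), np.float64(8.5), 0, 0, np.float64(8.4)]
[0.49931719 0.30940665 0.03      ]
```

Call:
play_rows(
  increments=[
    [-17.3, 28.7, 8.5, 0, 0, 8.4, -0.3],
    [-12.9, 30.9, 8.5, 0, 0, 8.4, -0.3],
    [-8.2, 32.5, 8.5, 0, 0, 8.4, -0.3],
    [-3.4, 33.4, 8.5, 0, 0, 8.4, -0.3],
    [1.5, 33.5, 8.5, 0, 0, 8.4, -0.3],
  ],
)

```text
t: 1.15
tcp_pos: [0.305, 0.466, 0.2026]
eef_rot: [-0.0, 0.967, 0.255, 0.0]
contact_force: [-0.5, 0.4, 0.2]
finger_gap: 0.0556
```

Call:
play_rows(
  increments=[
    [6.4, 32.9, 8.5, 0, 0, 8.4, -0.3],
    [11.2, 31.6, 8.5, 0, 0, 8.4, -0.3],
    [15.7, 29.6, 8.5, 0, 0, 8.4, -0.3],
    [19.9, 27, 8.5, 0, 0, 8.4, -0.3],
    [23.6, 23.8, 8.5, 0, 0, 8.4, -0.3],
  ],
)

```text
t: 1.65
tcp_pos: [0.415, 0.3394, 0.1602]
eef_rot: [-0.0, 0.994, -0.109, 0.0]
contact_force: [0.5, 0.1, 0.4]
finger_gap: 0.0555
```

Call:
play_rows(
  increments=[
    [0, 0, 0, 0, 0, 0, -0.3],
    [0, 0, 0, 0, 0, 0, -0.3],
  ],
)

```text
t: 1.85
tcp_pos: [0.4143, 0.3402, 0.1602]
eef_rot: [-0.0, 0.994, -0.106, -0.0]
contact_force: [0.5, 0.1, 0.6]
finger_gap: 0.0553
```

Run:
```python
from h import *
s=state(); print(s["t"],s["tcp_pos"],yaw(),s["contact_force"],s["finger_gap"],s["joint_pos"])
k=calibration("wrist"); im=get_image("wrist"); cv2.imwrite("pics/w1.png",im[:,:,::-1])
print({a:np.round(b,4).tolist() for a,b in k.items()})
for l in ("bow_bar","lid"): print(l,search_frame(l,"wrist")[:2])
ps=np.radians(-12.5);x=np.array([np.cos(ps),np.sin(ps),0]);L=np.array([.4966,.3216,0])
print("pred bar px",proj("wrist",L-.085*x+[0,0,.05],k),"hub",proj("wrist",L+[0,0,.06],k))
```

```text
1.85 [0.41432433 0.34016481 0.16024252] -12.16456353252413 [0.50707265 0.05786362 0.61163834] 0.05527822775331282 [ 5.48315088e-01 -9.18743485e-02  1.90078843e+00  5.09321452e-04
  1.33305762e+00  7.60506761e-01]
{'fx': 295.0622, 'fy': 295.0622, 'cx': 317.1271, 'cy': 198.1784, 'R': [[0.9773, -0.2119, -0.0007], [-0.2033, -0.9388, 0.2782], [-0.0596, -0.2718, -0.9605]], 't': [-0.3336, 0.3915, 0.4156]}
bow_bar [{'at': [160.7, 355.8], 'conf': 0.74}, {'at': [374.7, 463.6], 'conf': 0.65}]
lid [{'at': [171.0, 416.0], 'conf': 0.68}]
pred bar px [200.73736877 315.40659598] hub [204.73444718 419.39340358]
```

View pics/w1.png

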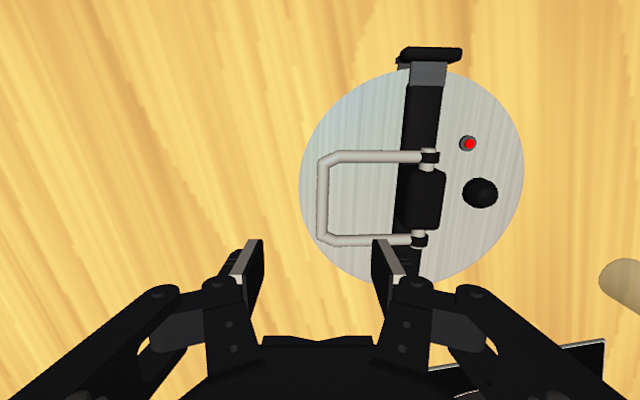

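The wrist view shows the bar centred at about (199,323), roughly 5 mm further along the lid's x than predicted, which agrees with the top-camera estimate. The fingers straddle it. I'll shift 5 mm and descend.

Call:
play_rows(
  increments=[
    [2, 0, 30, 0, 0, 0.3, -0.3],
    [2, 0, 30, 0, 0, 0, -0.3],
    [1, 0, 30, 0, 0, 0, -0.3],
    [0, 0, 20, 0, 0, 0, -0.3],
    [0, 0, 2, 0, 0, 0, -0.3],
  ],
)

```text
t: 2.5
tcp_pos: [0.4164, 0.339, 0.0454]
eef_rot: [0.002, 0.994, -0.107, -0.002]
contact_force: [0.2, -0.5, -1.0]
finger_gap: 0.0556
```

Call:
play_rows(
  increments=[
    [0, 0, 0, 0, 0, 0, 0.2],
    [0, 0, 0, 0, 0, 0, 0.6],
    [0, 0, 0, 0, 0, 0, 1],
    [0, 0, 0, 0, 0, 0, 1],
    [0, 0, 0, 0, 0, 0, 1],
  ],
  force=25,
)

```text
t: 3.0
tcp_pos: [0.4195, 0.3402, 0.0493]
eef_rot: [-0.001, 0.994, -0.109, 0.001]
contact_force: [-1.3, 2.1, 1.6]
finger_gap: 0.0088
```

Run:
```python
from h import *
s=state(); print(s["t"],s["tcp_pos"],yaw(),s["contact_force"],s["finger_gap"])
k=calibration("wrist"); im=get_image("wrist"); cv2.imwrite("pics/w2.png",im[:,:,::-1])
im=get_image("side"); crop(im,100,220,200,360,4,"pics/s2.png")
```

```text
3.0 [0.41950344 0.3402029  0.04934769] -12.47081587933272 [-1.28879408  2.05992224  1.6414568 ] 0.008824804280456813
```

View pics/s2.png

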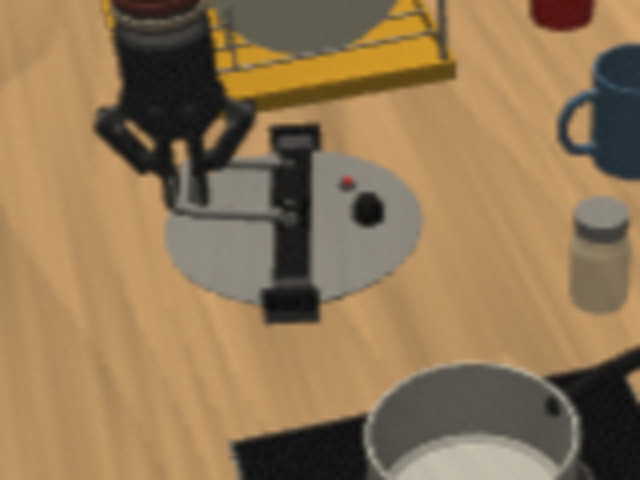

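Call:
play_rows(
  increments=[
    [2.3, 0, -16, 0, 0, 0, 1],
    [5.3, 0, -15.2, 0, 0, 0, 1],
    [8.1, 0, -13.9, 0, 0, 0, 1],
    [10.6, 0, -12.2, 0, 0, 0, 1],
    [0, 0, 0, 0, 0, 0, 1],
  ],
)

```text
t: 3.6
tcp_pos: [0.4472, 0.3338, 0.1085]
eef_rot: [-0.001, 0.994, -0.109, 0.002]
contact_force: [-3.6, -0.9, 3.2]
finger_gap: 0.0089
```

Call:
play_rows(
  increments=[
    [12.7, 0, -10, 0, 0, 0, 1],
    [14.3, 0, -7.4, 0, 0, 0, 1],
    [15.5, 0, -4.5, 0, 0, 0, 1],
    [16, 0, -1.5, 0, 0, 0, 1],
    [0, 0, 0, 0, 0, 0, 1],
  ],
)

```text
t: 4.1
tcp_pos: [0.5045, 0.3207, 0.1305]
eef_rot: [-0.0, 0.994, -0.109, 0.002]
contact_force: [-0.7, -3.2, 5.6]
finger_gap: 0.0091
```

Run:
```python
from h import *
s=state(); print(s["t"],s["tcp_pos"],yaw(),s["contact_force"],s["ft_torque"],s["finger_gap"])
im=get_image("side"); im2=get_image("top")
a=cv2.resize(im[90:200,200:340,::-1],None,fx=3.4,fy=3.4,interpolation=cv2.INTER_CUBIC)
b=cv2.resize(im2[175:285,150:245,::-1],None,fx=3.4,fy=3.4,interpolation=cv2.INTER_CUBIC)
cv2.imwrite("pics/s3.png",np.hstack([a,b]))
```

```text
4.1 [0.50449768 0.32072428 0.13046588] -12.531195055169682 [-0.7128271  -3.21885217  5.59626905] [-0.38054276  0.17573509  0.00281973] 0.009121327250729767
```

View pics/s3.png

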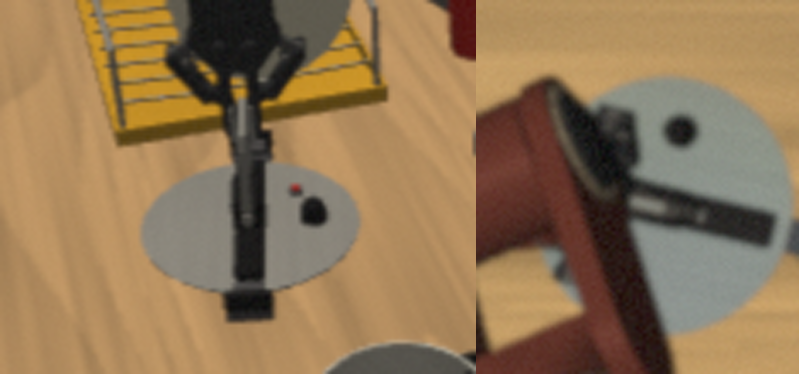

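The handle is upright with both jaws out, and the lid shifted about 4 mm in +x. I'll tighten the grip and lift.

Call:
play_rows(
  increments=[
    [0, 0, 0, 0, 0, 0, 1],
    [0, 0, 0, 0, 0, 0, 1],
    [0, 0, -3, 0, 0, 0, 1],
    [0, 0, -6, 0, 0, 0, 1],
    [0, 0, -12, 0, 0, 0, 1],
  ],
  force=100,
)

```text
t: 4.7
tcp_pos: [0.4993, 0.3202, 0.1465]
eef_rot: [0.002, 0.994, -0.108, -0.003]
contact_force: [-0.6, -0.3, -9.5]
finger_gap: 0.0066
```

Call:
play_rows(
  increments=[
    [0, 0, -20, 0, 0, 0, 1],
    [0, 0, -30, 0, 0, 0, 1],
    [0, 0, -30, 0, 0, 0, 1],
    [0, 0, -30, 0, 0, 0, 1],
    [0, 0, -30, 0, 0, 0, 1],
  ],
)

```text
t: 5.2
tcp_pos: [0.5011, 0.3211, 0.2905]
eef_rot: [0.0, 0.994, -0.108, -0.001]
contact_force: [0.3, -0.2, -8.4]
finger_gap: 0.0067
```

Call:
play_rows(
  increments=[
    [0, 0, -15, 0, 0, 0, 1],
    [0, 0, -5, 0, 0, 0, 1],
    [0, 0, 0, 0, 0, 0, 1],
    [0, 0, 0, 0, 0, 0, 1],
  ],
)

```text
t: 5.6
tcp_pos: [0.501, 0.3208, 0.3074]
eef_rot: [0.001, 0.994, -0.108, -0.002]
contact_force: [-0.2, 0.2, -10.3]
finger_gap: 0.0069
```

Run:
```python
from h import *
s=state(); print(s["t"],s["tcp_pos"],yaw(),s["eef_rot"],s["contact_force"],s["ft_torque"],s["finger_gap"])
k=calibration("wrist"); im=get_image("wrist"); cv2.imwrite("pics/w4.png",im[:,:,::-1])
s=state();a=np.radians(yaw());x=np.array([np.cos(a),np.sin(a),0]);G=s["tcp_pos"]+[0,0,.005]
print("pred hub top",proj("wrist",G-[0,0,.075],k),"ctr plate",proj("wrist",G-[0,0,.118],k))
plan([.5431,-.302,.29],-.8,21)
```

```text
5.6 [0.50100179 0.32078628 0.30737165] -12.446068233831015 [ 0.00105927  0.99410557 -0.10839675 -0.00177271] [ -0.24322488   0.23208946 -10.26652703] [-0.02040176  0.03171262 -0.02252248] 0.006891093334965628
pred hub top [216.08897124 316.17528331] ctr plate [199.10569824 316.50050079]
[np.float64(8.4), np.float64(28.5), np.float64(0.8), 0, 0, np.float64(-0.6)]
[np.float64(8.1), np.float64(28.6), np.float64(0.8), 0, 0, np.float64(-0.6)]
[np.float64(7.8), np.float64(28.7), np.float64(0.8), 0, 0, np.float64(-0.6)]
[np.float64(7.5), np.float64(28.8), np.float64(0.8), 0, 0, np.float64(-0.6)]
[np.float64(7.2), np.float64(28.8), np.float64(0.8), 0, 0, np.float64(-0.6)]
[np.float64(7.0), np.float64(28.9), np.float64(0.8), 0, 0, np.float64(-0.6)]
[np.float64(6.7), np.float64(29.0), np.float64(0.8), 0, 0, np.float64(-0.6)]
[np.float64(6.4), np.float64(29.0), np.float64(0.8), 0, 0, np.float64(-0.6)]
[np.float64(6.1), np.float64(29.1), np.float64(0.8), 0, 0, np.float64(-0.6)]
[np.float64(5.8), np.float64(29.1), np.float64(0.8), 0, 0, np.float64(-0.6)]
[np.float64(5.6), np.float64(29.2), np.float64(0.8), 0, 0, np.float64(-0.6)]
[np.float64(5.3), np.float64(29.2), np.float64(0.8), 0, 0, np.float64(-0.6)]
[np.float64(5.0), np.float64(29.3), np.float64(0.8), 0, 0, np.float64(-0.6)]
[np.float64(4.7), np.float64(29.3), np.float64(0.8), 0, 0, np.float64(-0.6)]
[np.float64(4.4), np.float64(29.4), np.float64(0.8), 0, 0, np.float64(-0.6)]
[np.float64(4.1), np.float64(29.4), np.float64(0.8), 0, 0, np.float64(-0.6)]
[np.float64(3.9), np.float64(29.5), np.float64(0.8), 0, 0, np.float64(-0.6)]
[np.float64(3.6), np.float64(29.5), np.float64(0.8), 0, 0, np.float64(-0.6)]
[np.float64(3.3), np.float64(29.5), np.float64(0.8), 0, 0, np.float64(-0.6)]
[np.float64(3.0), np.float64(29.6), np.float64(0.8), 0, 0, np.float64(-0.6)]
[np.float64(2.7), np.float64(29.6), np.float64(0.8), 0, 0, np.float64(-0.6)]
```

View pics/w4.png

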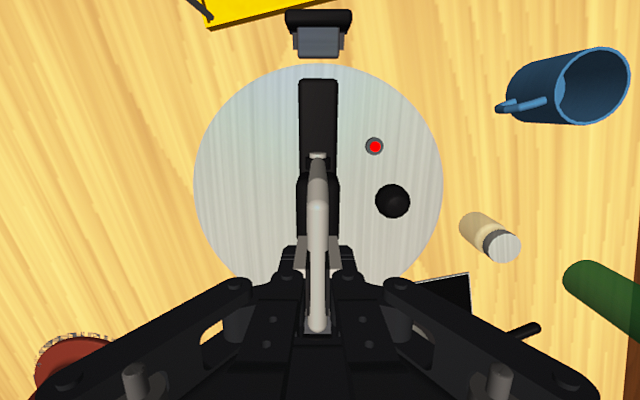

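```bash
cat >> h.py <<'E'
from scipy.ndimage import map_coordinates,gaussian_filter
from scipy.optimize import least_squares
def circ(c,R,a): return np.array([[c[0]+R*np.cos(t),c[1]+R*np.sin(t),c[2]] for t in a])
def fitc(cam,im,c,R,arcs,k=None,w=5,ch="gray",free_z=False,it=4):
    "refine horizontal circle centre from its edge; arcs in world degrees"
    k=k or calibration(cam)
    g=im.astype(float).mean(2) if ch=="gray" else cv2.cvtColor(im,cv2.COLOR_RGB2HSV)[:,:,1].astype(float)
    g=gaussian_filter(g,.8); a=np.radians(np.concatenate([np.arange(p,q,3) for p,q in arcs])); c=np.array(c,float)
    for _ in range(it):
        P=np.array([proj(cam,x,k) for x in circ(c,R,a)]); Q=np.array([proj(cam,x,k) for x in circ(c,R+.002,a)])
        n=(Q-P)/np.linalg.norm(Q-P,axis=1)[:,None]; o=np.arange(-w,w+.01,.25)
        L=map_coordinates(g,(P[:,None,:]+n[:,None,:]*o[None,:,None]).transpose(2,0,1),order=1)
        d=np.abs(np.gradient(L,axis=1)); j=d.argmax(1); E=P+n*o[j][:,None]; ok=d.max(1)>.4*np.median(d.max(1))
        f=lambda v:((np.array([proj(cam,x,k) for x in circ([v[0],v[1],v[2] if free_z else c[2]],R,a)])-E)*n).sum(1)[ok]
        r=least_squares(f,c,loss="soft_l1",f_scale=.5); c=np.array([*r.x[:2],r.x[2] if free_z else c[2]]); w=max(2.5,w-1)
    return c,np.median(np.abs(f(c)))
E
python3 - <<'E'
from h import *
T=get_image("top");S=get_image("side")
P=[.5431,-.302,.121]
for cam,im in (("top",T),("side",S)):
    for R in (.106,.095):
        for nm,A in (("all",[(0,360)]),("front",[(-150,60)]),("right",[(180,360)])):
            for z in (.121,) : print(cam,R,nm,[np.round(v,4) for v in fitc(cam,im,P,R,A)])
s=state();k=calibration("wrist"); W=get_image("wrist"); G=s["tcp_pos"]
a=np.radians(yaw());x=np.array([np.cos(a),np.sin(a)]);y=np.array([-x[1],x[0]])
for dz in (.113,.116,.120):
  for ch in ("gray","sat"):
    c,e=fitc("wrist",W,[G[0],G[1],G[2]-dz],.107,[(5-12,172-12)],k,8,ch)
    d=(c-G)[:2]; print("lid in tool x,-y mm",dz,ch,d@x*1e3,d@y*1e3,e)
    c,e=fitc("top",T,[G[0],G[1],G[2]-dz],.107,[(-130,80)],None,6,ch); d=(c-G)[:2]; print("  top",d@x*1e3,d@y*1e3,e)
E
```

```text
top 0.106 all [array([ 0.5446, -0.3017,  0.121 ]), np.float64(0.3763)]
top 0.106 front [array([ 0.5433, -0.2934,  0.121 ]), np.float64(1.2743)]
top 0.106 right [array([ 0.5448, -0.2919,  0.121 ]), np.float64(0.939)]
top 0.095 all [array([ 0.5347, -0.297 ,  0.121 ]), np.float64(1.8273)]
top 0.095 front [array([ 0.557 , -0.3028,  0.121 ]), np.float64(0.8848)]
top 0.095 right [array([ 0.5443, -0.3024,  0.121 ]), np.float64(0.2142)]
side 0.106 all [array([ 0.5459, -0.3015,  0.121 ]), np.float64(0.2447)]
side 0.106 front [array([ 0.547 , -0.3016,  0.121 ]), np.float64(0.2363)]
side 0.106 right [array([ 0.546 , -0.3019,  0.121 ]), np.float64(0.2221)]
side 0.095 all [array([ 0.5407, -0.3109,  0.121 ]), np.float64(1.6159)]
side 0.095 front [array([ 0.5487, -0.3135,  0.121 ]), np.float64(0.8252)]
side 0.095 right [array([ 0.5415, -0.3132,  0.121 ]), np.float64(0.7475)]
lid in tool x,-y mm 0.113 gray 1.2188349165854382 0.567631824989098 0.6857711454180163
  top -3.3435095309928418 -1.2622703600098018 0.5534788627680797
lid in tool x,-y mm 0.113 sat 0.8696013395921157 0.5317540916221916 0.23002866846355793
  top -4.395070170028451 -1.148277421280788 0.21459401140717876
lid in tool x,-y mm 0.116 gray 1.243273078482258 1.463919574579058 0.8989025199732021
  top -3.212179765860685 -0.41763464546194634 0.6089154759604113
lid in tool x,-y mm 0.116 sat 0.943068998928698 1.3489625986227227 0.27500557825990624
  top -4.158648904724919 -0.3842903712620234 0.006392688880102455
lid in tool x,-y mm 0.12 gray 0.5335134527870427 2.198975725728384 1.5665849933727238
  top -2.947746871436195 0.9167591844558752 0.611796179335318
lid in tool x,-y mm 0.12 sat 0.9247405752060632 2.354835108659764 0.7764666068934972
  top -3.843601383439126 0.673961564893608 0.036927578014763596
```

Call:
play_rows(
  increments=[
    [4, 14, 0, 0, 0, -0.3, 1],
    [6, 20, 0, 0, 0, -0.5, 1],
    [8, 28, 0.8, 0, 0, -0.6, 1],
    [8, 29, 0.8, 0, 0, -0.6, 1],
    [8, 29, 0.8, 0, 0, -0.6, 1],
  ],
)

```text
t: 6.3
tcp_pos: [0.5112, 0.1949, 0.3074]
eef_rot: [0.0, 0.996, -0.086, -0.0]
contact_force: [0.2, -0.6, -8.4]
finger_gap: 0.0064
```

Call:
play_rows(
  increments=[
    [7, 29, 0.8, 0, 0, -0.6, 1],
    [7, 29, 0.8, 0, 0, -0.6, 1],
    [7, 29, 0.8, 0, 0, -0.6, 1],
    [7, 29, 0.8, 0, 0, -0.6, 1],
    [6, 29, 0.8, 0, 0, -0.6, 1],
  ],
)

```text
t: 6.8
tcp_pos: [0.5229, 0.0463, 0.3035]
eef_rot: [0.0, 0.998, -0.06, 0.0]
contact_force: [0.3, 0.7, -9.0]
finger_gap: 0.0068
```

Call:
play_rows(
  increments=[
    [6, 29, 0.8, 0, 0, -0.6, 1],
    [6, 29, 0.8, 0, 0, -0.6, 1],
    [6, 29, 0.8, 0, 0, -0.6, 1],
    [5, 29, 0.8, 0, 0, -0.6, 1],
    [5, 29, 0.8, 0, 0, -0.6, 1],
  ],
)

```text
t: 7.3
tcp_pos: [0.5362, -0.1007, 0.2995]
eef_rot: [0.0, 0.999, -0.034, -0.0]
contact_force: [0.3, 0.6, -8.8]
finger_gap: 0.0068
```

Call:
play_rows(
  increments=[
    [5, 29, 0.8, 0, 0, -0.6, 1],
    [4, 29, 0.8, 0, 0, -0.6, 1],
    [4, 29, 0.8, 0, 0, -0.6, 1],
    [3, 25, 0.8, 0, 0, -0.6, 1],
    [3, 15, 0, 0, 0, -0.6, 1],
  ],
)

```text
t: 7.8
tcp_pos: [0.5486, -0.2294, 0.2959]
eef_rot: [0.001, 1.0, -0.008, -0.001]
contact_force: [0.1, 0.2, -9.0]
finger_gap: 0.0066
```

Run:
```python
from h import *
s=state();print(s["t"],s["tcp_pos"],yaw(),s["contact_force"],s["ft_torque"])
plan([.5455,-.303,.275],-.8,4)
```

```text
7.8 [ 0.5486354  -0.22935863  0.29594164] -0.9490653956809089 [ 0.0848588   0.23599049 -8.96235431] [-0.14374525 -0.04039239 -0.06483587]
[np.float64(-0.5), np.float64(18.4), np.float64(5.2), 0, 0, np.float64(-0.0)]
[np.float64(-0.5), np.float64(18.4), np.float64(5.2), 0, 0, np.float64(-0.0)]
[np.float64(-0.5), np.float64(18.4), np.float64(5.2), 0, 0, np.float64(-0.0)]
[np.float64(-0.5), np.float64(18.4), np.float64(5.2), 0, 0, np.float64(-0.0)]
```

Call:
play_rows(
  increments=[
    [-0.5, 20, 4, 0, 0, 0, 1],
    [-0.5, 25, 5, 0, 0, 0, 1],
    [-0.5, 18, 5, 0, 0, 0, 1],
    [-0.5, 8, 3, 0, 0, 0, 1],
    [0, 0, 0, 0, 0, 0, 1],
  ],
)

```text
t: 8.3
tcp_pos: [0.5458, -0.2982, 0.2782]
eef_rot: [-0.001, 1.0, -0.008, -0.001]
contact_force: [0.1, -0.2, -9.2]
finger_gap: 0.0067
```

Call:
play_rows(
  increments=[
    [0, 0, 0, 0, 0, 0, 1],
    [0, 0, 0, 0, 0, 0, 1],
  ],
)

```text
t: 8.5
tcp_pos: [0.5468, -0.2966, 0.2798]
eef_rot: [-0.0, 1.0, -0.007, 0.0]
contact_force: [0.0, -0.3, -9.0]
finger_gap: 0.0068
```

Run:
```python
from h import *
s=state();print(s["t"],s["tcp_pos"],yaw(),s["contact_force"],s["eef_rot"])
T=get_image("top");S=get_image("side"); G=s["tcp_pos"]
cv2.imwrite("pics/t5.png",T[:,:,::-1])
a=cv2.resize(S[180:345,260:430,::-1],None,fx=2.4,fy=2.4,interpolation=cv2.INTER_CUBIC)
b=cv2.resize(T[145:310,345:510,::-1],None,fx=2.4,fy=2.4,interpolation=cv2.INTER_CUBIC)
cv2.imwrite("pics/s5.png",np.hstack([a,b]))
for dz in (.113,.116,.120):
  for cam,im,A in (("top",T,[(-160,20)]),("side",S,[(0,360)]),("side",S,[(-160,40)])):
    for ch in ("gray","sat"):
      c,e=fitc(cam,im,[G[0],G[1],G[2]-dz],.107,A,None,7,ch); print(dz,cam,ch,np.round((c-G)[:2]*1e3,1),np.round(c,4),round(e,2))
```

```text
8.5 [ 0.54684251 -0.2965649   0.27976664] -0.7860469950872586 [ 0.03826308 -0.26726253 -8.99172335] [-1.75274880e-04  9.99976425e-01 -6.85945444e-03  2.58225889e-04]
0.113 top gray [-1.1 13.4] [ 0.5457 -0.2832  0.1668] 1.62
0.113 top sat [18.4 -8.3] [ 0.5652 -0.3049  0.1668] 1.29
0.113 side gray [-0.8  0.2] [ 0.5461 -0.2963  0.1668] 0.6
0.113 side sat [-1.7  3.5] [ 0.5452 -0.2931  0.1668] 0.89
0.113 side gray [0.3 1.7] [ 0.5471 -0.2948  0.1668] 0.58
0.113 side sat [0.3 2.3] [ 0.5472 -0.2943  0.1668] 0.58
0.116 top gray [-0.9 13.2] [ 0.546  -0.2833  0.1638] 1.26
0.116 top sat [18.6 -9.3] [ 0.5655 -0.3059  0.1638] 1.31
0.116 side gray [-0.   2.7] [ 0.5468 -0.2938  0.1638] 0.65
0.116 side sat [-0.3  5.5] [ 0.5465 -0.291   0.1638] 0.99
0.116 side gray [1.8 3.4] [ 0.5486 -0.2931  0.1638] 0.72
0.116 side sat [  7.  -22.5] [ 0.5538 -0.3191  0.1638] 1.8
0.12 top gray [-0.1 11.1] [ 0.5467 -0.2854  0.1598] 1.63
0.12 top sat [ 18.7 -10.8] [ 0.5656 -0.3073  0.1598] 1.26
0.12 side gray [1.3 6.6] [ 0.5481 -0.2899  0.1598] 0.68
0.12 side sat [1.5 7.8] [ 0.5484 -0.2887  0.1598] 1.03
0.12 side gray [4.6 3.8] [ 0.5514 -0.2928  0.1598] 1.07
0.12 side sat [  7.9 -21. ] [ 0.5548 -0.3176  0.1598] 1.94
```

View pics/s5.png

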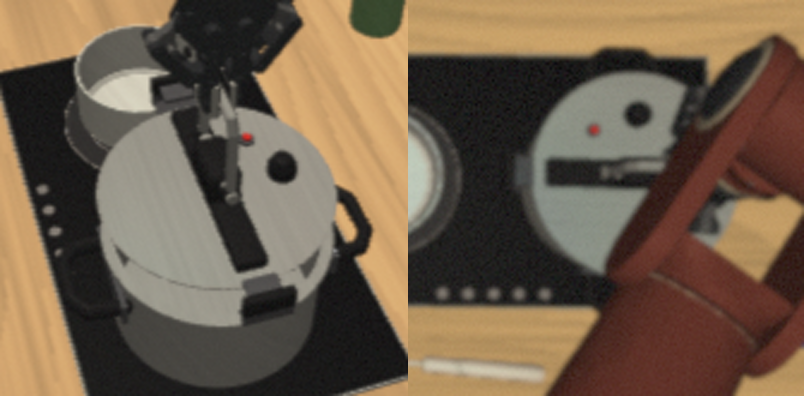

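The side and top views show the lid level just above the pot, with its bridge along y as it should be. In the top view only the arc from −25° to 165° is unoccluded, so I'll refit using that arc.

Run:
```python
from h import *
s=state();G=s["tcp_pos"];print(G)
T=cv2.imread("pics/t5.png")[:,:,::-1].copy();S=get_image("side");k=calibration("wrist");W=get_image("wrist")
cv2.imwrite("pics/sd5.png",S[:,:,::-1])
for dz in (.113,.116):
  for cam,im,A in (("top",T,[(-20,78),(102,160)]),("side",S,[(-60,70)]),("side",S,[(0,70),(110,200)]),("wrist",W,[(5,80),(100,170)])):
    for ch in ("gray","sat"):
      c,e=fitc(cam,im,[G[0],G[1],G[2]-dz],.107,A,k if cam=="wrist" else None,5,ch); print(dz,cam,A[0],ch,np.round((c-G)[:2]*1e3,1),np.round(c,4),round(e,2))
```

```text
[ 0.54688603 -0.29670004  0.2799109 ]
0.113 top (-20, 78) gray [-1.9  2.9] [ 0.545  -0.2938  0.1669] 0.22
0.113 top (-20, 78) sat [ 7.  11.1] [ 0.5539 -0.2856  0.1669] 1.23
0.113 side (-60, 70) gray [ 1.1 -2.5] [ 0.548  -0.2992  0.1669] 0.74
0.113 side (-60, 70) sat [-1.   1.5] [ 0.5459 -0.2952  0.1669] 0.2
0.113 side (0, 70) gray [-1.3  0.7] [ 0.5456 -0.296   0.1669] 0.22
0.113 side (0, 70) sat [-8.5 36.8] [ 0.5384 -0.2599  0.1669] 1.07
0.113 wrist (5, 80) gray [1.9 0.8] [ 0.5487 -0.2959  0.1669] 0.2
0.113 wrist (5, 80) sat [1.7 2. ] [ 0.5485 -0.2947  0.1669] 0.86
0.116 top (-20, 78) gray [-1.5  2.3] [ 0.5453 -0.2944  0.1639] 0.22
0.116 top (-20, 78) sat [ 8.4 13. ] [ 0.5553 -0.2837  0.1639] 1.34
0.116 side (-60, 70) gray [3.7 0.2] [ 0.5506 -0.2965  0.1639] 1.08
0.116 side (-60, 70) sat [0.3 2.9] [ 0.5472 -0.2938  0.1639] 0.23
0.116 side (0, 70) gray [-0.7  3.4] [ 0.5462 -0.2933  0.1639] 0.26
0.116 side (0, 70) sat [-6.9 34.8] [ 0.54   -0.2619  0.1639] 1.14
0.116 wrist (5, 80) gray [1.9 1.6] [ 0.5488 -0.2951  0.1639] 0.26
0.116 wrist (5, 80) sat [2.  2.7] [ 0.5489 -0.294   0.1639] 0.89
```

Call:
play_rows(
  increments=[
    [0, 3, 5, 0, 0, 0, 1],
    [0, 3, 6, 0, 0, 0, 1],
    [0, 1.5, 6, 0, 0, 0, 1],
    [0, 0, 3, 0, 0, 0, 1],
    [0, 0, 0, 0, 0, 0, 1],
  ],
)

```text
t: 9.2
tcp_pos: [0.5459, -0.3047, 0.2579]
eef_rot: [-0.001, 1.0, -0.008, -0.001]
contact_force: [0.3, 0.6, -8.0]
finger_gap: 0.0069
```

Call:
play_rows(
  increments=[
    [0, 0, 0, 0, 0, 0, 1],
    [0, 0, 0, 0, 0, 0, 1],
  ],
)

```text
t: 9.4
tcp_pos: [0.5467, -0.3051, 0.2599]
eef_rot: [0.0, 1.0, -0.007, 0.0]
contact_force: [0.2, 1.2, -8.3]
finger_gap: 0.0069
```

Run:
```python
from h import *
s=state();G=s["tcp_pos"];print(s["t"],G,yaw(),s["contact_force"],s["ft_torque"])
T=get_image("top");S=get_image("side")
cv2.imwrite("pics/t6.png",T[:,:,::-1]);cv2.imwrite("pics/sd6.png",S[:,:,::-1])
crop(S,190,330,270,420,4,"pics/s6.png")
for dz in (.112,.115):
  for cam,im,A,ch in (("top",T,[(-20,78),(102,160)],"gray"),("side",S,[(-60,70)],"sat"),("side",S,[(0,70),(110,200)],"gray"),("side",S,[(-70,75),(105,240)],"gray")):
      c,e=fitc(cam,im,[G[0],G[1],G[2]-dz],.107,A,None,4,ch); print(dz,cam,A[0],ch,np.round((c-G)[:2]*1e3,1),np.round(c,4),round(e,2))
```

```text
9.4 [ 0.546665   -0.30506456  0.25989224] -0.8487237914170672 [ 0.19792487  1.23605012 -8.31248779] [-0.02864009 -0.02060762 -0.02529285]
0.112 top (-20, 78) gray [-2.9  6.4] [ 0.5438 -0.2986  0.1479] 0.25
0.112 side (-60, 70) sat [-0.6  0.9] [ 0.5461 -0.3042  0.1479] 0.57
0.112 side (0, 70) gray [-2.2 -0.3] [ 0.5445 -0.3053  0.1479] 0.32
0.112 side (-70, 75) gray [-6.  -9.4] [ 0.5406 -0.3144  0.1479] 1.05
0.115 top (-20, 78) gray [-2.5  6.1] [ 0.5442 -0.299   0.1449] 0.25
0.115 side (-60, 70) sat [0.7 3.1] [ 0.5474 -0.3019  0.1449] 0.52
0.115 side (0, 70) gray [-1.5  2.3] [ 0.5452 -0.3028  0.1449] 0.47
0.115 side (-70, 75) gray [-5.7 -7.7] [ 0.5409 -0.3127  0.1449] 0.84
```

View pics/s6.png

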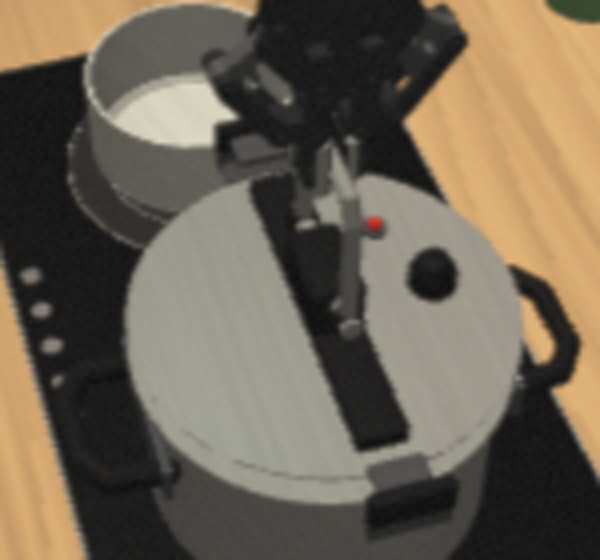

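The lid is nearly over the pot. The cameras agree in x to about 1 mm, while y is uncertain by ±2 mm. I'll make a small correction and lower by feel.

Call:
play_rows(
  increments=[
    [0.8, -0.8, 1.5, 0, 0, 0, 1],
    [0, 0, 1.5, 0, 0, 0, 1],
    [0, 0, 1.5, 0, 0, 0, 1],
    [0, 0, 0, 0, 0, 0, 1],
    [0, 0, 0, 0, 0, 0, 1],
  ],
)

```text
t: 10.0
tcp_pos: [0.5472, -0.3041, 0.2547]
eef_rot: [-0.0, 1.0, -0.007, -0.0]
contact_force: [0.1, -0.0, -9.9]
finger_gap: 0.0067
```

Call:
play_rows(
  increments=[
    [0, 0, 1, 0, 0, 0, 1],
    [0, 0, 1, 0, 0, 0, 1],
    [0, 0, 0, 0, 0, 0, 1],
  ],
)

```text
t: 10.3
tcp_pos: [0.5472, -0.3041, 0.2526]
eef_rot: [-0.0, 1.0, -0.007, -0.0]
contact_force: [-0.2, -0.3, -8.7]
finger_gap: 0.007
```

Call:
play_rows(
  increments=[
    [0, 0, 1, 0, 0, 0, 1],
    [0, 0, 1, 0, 0, 0, 1],
    [0, 0, 0, 0, 0, 0, 1],
  ],
)

```text
t: 10.6
tcp_pos: [0.5472, -0.3041, 0.2506]
eef_rot: [-0.0, 1.0, -0.007, -0.0]
contact_force: [0.2, -0.1, -8.9]
finger_gap: 0.0068
```

Run:
```python
from h import *
s=state();G=s["tcp_pos"];print(s["t"],G,yaw(),s["contact_force"],s["ft_torque"],s["eef_rot"])
```

```text
10.6 [ 0.54716842 -0.30414573  0.25064749] -0.853413925222413 [ 0.15202993 -0.13437193 -8.90442294] [-0.01812071  0.04476679  0.01018169] [-1.16287726e-04  9.99972246e-01 -7.44739226e-03 -1.71499153e-04]
```

Call:
play_rows(
  increments=[
    [0, 0, 1, 0, 0, 0, 1],
    [0, 0, 0, 0, 0, 0, 1],
  ],
)

```text
t: 10.8
tcp_pos: [0.5472, -0.3042, 0.2497]
eef_rot: [-0.0, 1.0, -0.007, -0.0]
contact_force: [0.9, -0.0, -8.4]
finger_gap: 0.0068
```

Call:
play_rows(
  increments=[
    [0, 0, 1, 0, 0, 0, 1],
    [0, 0, 0, 0, 0, 0, 1],
  ],
)

```text
t: 11.0
tcp_pos: [0.5472, -0.3042, 0.2487]
eef_rot: [-0.0, 1.0, -0.007, -0.0]
contact_force: [-0.5, 1.0, -8.3]
finger_gap: 0.0065
```

Call:
play_rows(
  increments=[
    [0, 0, 1, 0, 0, 0, 1],
    [0, 0, 0, 0, 0, 0, 1],
  ],
)

```text
t: 11.2
tcp_pos: [0.5472, -0.3042, 0.2478]
eef_rot: [-0.0, 1.0, -0.007, -0.0]
contact_force: [0.6, -0.6, -9.0]
finger_gap: 0.0066
```

Run:
```python
from h import *
s=state();G=s["tcp_pos"];print(s["t"],G,yaw(),s["contact_force"],s["ft_torque"])
T=get_image("top");S=get_image("side")
for dz in (.112,.115):
  for cam,im,A,ch in (("top",T,[(-20,78),(102,160)],"gray"),("top",T,[(-20,78)],"gray"),("side",S,[(-60,70)],"sat"),("side",S,[(0,70),(110,200)],"gray")):
      c,e=fitc(cam,im,[G[0],G[1],G[2]-dz],.107,A,None,4,ch); print(dz,cam,A,ch,np.round((c-G)[:2]*1e3,1),np.round(c,4),round(e,2))
```

```text
11.2 [ 0.54722064 -0.3041581   0.24776088] -0.8472727064332851 [ 0.57514606 -0.64564906 -8.97851106] [ 0.00501746 -0.01301726 -0.04194574]
0.112 top [(-20, 78), (102, 160)] gray [-2.4  3.8] [ 0.5449 -0.3004  0.1358] 0.25
0.112 top [(-20, 78)] gray [-1.5  2.6] [ 0.5457 -0.3016  0.1358] 0.2
0.112 side [(-60, 70)] sat [0.8 3.1] [ 0.548  -0.301   0.1358] 1.31
0.112 side [(0, 70), (110, 200)] gray [-2.1 -0.1] [ 0.5452 -0.3042  0.1358] 0.26
0.115 top [(-20, 78), (102, 160)] gray [-2.1  3.4] [ 0.5451 -0.3008  0.1328] 0.25
0.115 top [(-20, 78)] gray [-1.   2.1] [ 0.5462 -0.3021  0.1328] 0.24
0.115 side [(-60, 70)] sat [1.2 3.3] [ 0.5485 -0.3008  0.1328] 0.9
0.115 side [(0, 70), (110, 200)] gray [-1.3  2.6] [ 0.5459 -0.3016  0.1328] 0.26
```

Now both cameras put the lid within about 1 mm of the pot's centre, so I'll continue down.

Call:
play_rows(
  increments=[
    [0, 0, 1, 0, 0, 0, 1],
    [0, 0, 0, 0, 0, 0, 1],
  ],
)

```text
t: 11.5
tcp_pos: [0.5472, -0.3042, 0.2472]
eef_rot: [0.0, 1.0, -0.007, 0.0]
contact_force: [-0.5, -1.0, -6.7]
finger_gap: 0.0066
```

Call:
play_rows(
  increments=[
    [0, 0, 1, 0, 0, 0, 1],
    [0, 0, 0, 0, 0, 0, 1],
  ],
)

```text
t: 11.7
tcp_pos: [0.5472, -0.3042, 0.2464]
eef_rot: [0.0, 1.0, -0.007, -0.0]
contact_force: [-2.3, 0.8, -5.9]
finger_gap: 0.0065
```

Call:
play_rows(
  increments=[
    [0, 0, 1, 0, 0, 0, 1],
    [0, 0, 0, 0, 0, 0, 1],
  ],
)

```text
t: 11.9
tcp_pos: [0.5473, -0.3043, 0.2456]
eef_rot: [0.0, 1.0, -0.007, 0.0]
contact_force: [-3.1, 2.3, -2.7]
finger_gap: 0.0067
```

Call:
play_rows(
  increments=[
    [0, 0, 1, 0, 0, 0, 1],
    [0, 0, 0, 0, 0, 0, 1],
  ],
)

```text
t: 12.1
tcp_pos: [0.5474, -0.3045, 0.245]
eef_rot: [0.001, 1.0, -0.007, 0.0]
contact_force: [-3.6, 1.0, 0.4]
finger_gap: 0.0067
```

Call:
play_rows(
  increments=[
    [-1, -0.5, 0, 0, 0, 0, 1],
    [0, 0, 0, 0, 0, 0, 1],
  ],
)

```text
t: 12.3
tcp_pos: [0.5467, -0.3042, 0.2447]
eef_rot: [0.001, 1.0, -0.008, 0.001]
contact_force: [-2.1, -0.1, 0.3]
finger_gap: 0.0066
```

Call:
play_rows(
  increments=[
    [0, 0, 1, 0, 0, 0, 1],
    [0, 0, 0, 0, 0, 0, 1],
  ],
)

```text
t: 12.5
tcp_pos: [0.5469, -0.3042, 0.2443]
eef_rot: [0.001, 1.0, -0.007, 0.001]
contact_force: [-2.8, 0.1, 3.5]
finger_gap: 0.0064
```

Run:
```python
from h import *
s=state();G=s["tcp_pos"];print(s["t"],G,yaw(),s["contact_force"],s["ft_torque"],s["eef_rot"])
```

```text
12.5 [ 0.54685064 -0.3041603   0.24434602] -0.8528541004474535 [-2.82928077  0.13095934  3.5324329 ] [0.05525465 0.43418364 0.00873018] [ 7.84754242e-04  9.99971457e-01 -7.44328837e-03  1.03314585e-03]
```

Call:
play_rows(
  increments=[
    [-0.7, 0, 1, 0, 0, 0, 1],
    [0, 0, 0, 0, 0, 0, 1],
  ],
)

```text
t: 12.7
tcp_pos: [0.5468, -0.3043, 0.2442]
eef_rot: [0.001, 1.0, -0.007, 0.002]
contact_force: [-2.1, 0.6, 6.0]
finger_gap: 0.0066
```

Call:
play_rows(
  increments=[
    [0, 0, 1, 0, 0, 0, 1],
    [0, 0, 0, 0, 0, 0, 1],
  ],
)

```text
t: 12.9
tcp_pos: [0.547, -0.3043, 0.2436]
eef_rot: [0.001, 1.0, -0.007, 0.002]
contact_force: [-0.7, 1.2, 6.0]
finger_gap: 0.007
```

Call:
play_rows(
  increments=[
    [0, 0, 1, 0, 0, 0, 1],
    [0, 0, 0, 0, 0, 0, 1],
  ],
)

```text
t: 13.1
tcp_pos: [0.5471, -0.3042, 0.2418]
eef_rot: [0.001, 1.0, -0.007, 0.002]
contact_force: [1.7, -0.6, 3.2]
finger_gap: 0.0068
```

Run:
```python
from h import *
s=state();G=s["tcp_pos"];print(s["t"],G,yaw(),s["contact_force"],s["ft_torque"],s["eef_rot"])
```

```text
13.1 [ 0.54707521 -0.30422451  0.24178778] -0.8388544927804548 [ 1.68513812 -0.63457474  3.16552981] [-0.10200257 -0.23282273 -0.03821541] [ 0.00113254  0.99996952 -0.00732305  0.00246147]
```

Call:
play_rows(
  increments=[
    [0, 0, 1, 0, 0, 0, 1],
    [0, 0, 0, 0, 0, 0, 1],
  ],
)

```text
t: 13.3
tcp_pos: [0.5471, -0.3043, 0.2415]
eef_rot: [0.001, 1.0, -0.007, 0.002]
contact_force: [0.4, 0.7, 8.8]
finger_gap: 0.0068
```

Call:
play_rows(
  increments=[
    [0, 0, 1, 0, 0, 0, 1],
    [0, 0, 0, 0, 0, 0, 1],
  ],
)

```text
t: 13.5
tcp_pos: [0.5471, -0.3044, 0.2415]
eef_rot: [0.001, 1.0, -0.007, 0.003]
contact_force: [-0.3, 1.2, 11.7]
finger_gap: 0.0068
```

Call:
play_rows(
  increments=[
    [0, 0, 1, 0, 0, 0, 1],
    [0, 0, 0, 0, 0, 0, 1],
  ],
)

```text
t: 13.7
tcp_pos: [0.5472, -0.3044, 0.2414]
eef_rot: [0.002, 1.0, -0.007, 0.003]
contact_force: [-2.1, 1.4, 14.3]
finger_gap: 0.007
```

Call:
play_rows(
  increments=[
    [0, 0, 1, 0, 0, 0, 1],
    [0, 0, 0, 0, 0, 0, 1],
  ],
)

```text
t: 13.9
tcp_pos: [0.5474, -0.3045, 0.2414]
eef_rot: [0.002, 1.0, -0.007, 0.003]
contact_force: [-1.7, 2.9, 16.5]
finger_gap: 0.0065
```

Call:
play_rows(
  increments=[
    [0, 0, 1, 0, 0, 0, 1],
    [0, 0, 0, 0, 0, 0, 1],
    [0, 0, 0, 0, 0, 0, 1],
  ],
)

```text
t: 14.2
tcp_pos: [0.5477, -0.3046, 0.2412]
eef_rot: [0.002, 1.0, -0.007, 0.004]
contact_force: [-2.7, 3.0, 18.7]
finger_gap: 0.0064
```

Run:
```python
from h import *
s=state();G=s["tcp_pos"];print(s["t"],G,yaw(),s["contact_force"],s["ft_torque"],s["eef_rot"])
S=get_image("side"); crop(S,190,330,270,420,4,"pics/s7.png")
T=get_image("top");cv2.imwrite("pics/t7.png",T[:,:,::-1])
```

```text
14.2 [ 0.54773514 -0.30457219  0.24124043] -0.8293777474744546 [-2.72636146  2.97386775 18.66417193] [ 0.50159289  0.52678841 -0.0258813 ] [ 0.00207519  0.99996463 -0.00724523  0.00373394]
```

View pics/s7.png

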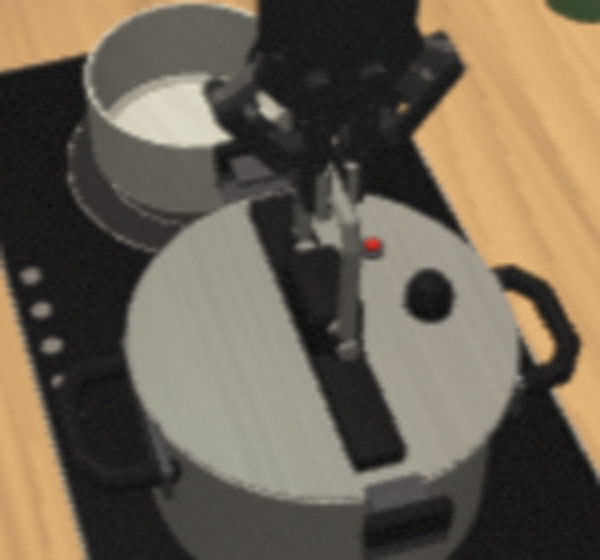

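The side view shows the plate down flush on the rim with the pot unmoved. The push reached about 19 N and the lid stopped dead at z 0.2412. I'll check its tilt numerically.

```bash
cat >> h.py <<'E'
def fittilt(cam,im,c,R,arcs,w=4,ch="gray",k=None):
    k=k or calibration(cam)
    g=im.astype(float).mean(2) if ch=="gray" else cv2.cvtColor(im,cv2.COLOR_RGB2HSV)[:,:,1].astype(float)
    g=gaussian_filter(g,.8); a=np.radians(np.concatenate([np.arange(p,q,3) for p,q in arcs])); v=np.array([*c,0,0],float)
    def pts(v,R):
        p=circ(v[:3],R,a); p[:,2]+=v[3]*(p[:,0]-v[0])+v[4]*(p[:,1]-v[1]); return np.array([proj(cam,x,k) for x in p])
    for _ in range(5):
        P=pts(v,R);Q=pts(v,R+.002);n=(Q-P)/np.linalg.norm(Q-P,axis=1)[:,None];o=np.arange(-w,w+.01,.25)
        L=map_coordinates(g,(P[:,None,:]+n[:,None,:]*o[None,:,None]).transpose(2,0,1),order=1)
        d=np.abs(np.gradient(L,axis=1));E=P+n*o[d.argmax(1)][:,None];ok=d.max(1)>.4*np.median(d.max(1))
        f=lambda u:np.r_[((pts(u,R)-E)*n).sum(1)[ok],(u[:2]-c[:2])/.0015]
        v=least_squares(f,v,loss="soft_l1",f_scale=.5,x_scale=[.01,.01,.01,.1,.1]).x; w=max(2,w-.5)
    return np.round(v,4),round(np.median(np.abs(f(v))),2),ok.sum()
E
python3 - <<'E'
from h import *
S=get_image("side");T=get_image("top")
for ch in("gray","sat"):
  for z in (.126,.128):
    for A in ([(-75,75),(105,250)],[(-50,70),(110,230)]): print(ch,z,fittilt("side",S,[.546,-.3015,z],.107,A,4,ch))
print("top",fittilt("top",T,[.545,-.3015,.127],.107,[(-20,78),(102,160)]),fitc("top",T,[.545,-.3015,.127],.107,[(-20,78),(102,160)]))
for n in ("5","6"):
  print(n,fittilt("side",cv2.imread(f"pics/sd{n}.png")[:,:,::-1].copy(),[.546,-.296 if n=="5" else -.303,.167 if n=="5" else .147],.107,[(-50,70),(110,230)]))
print([(l,search_frame(l,"side")[:1]) for l in ("pot",)])
E
```

```text
gray 0.126 (array([ 0.5447, -0.3047,  0.1295,  0.0104,  0.0149]), np.float64(0.22), np.int64(89))
gray 0.126 (array([ 0.5445, -0.305 ,  0.13  ,  0.0068,  0.013 ]), np.float64(0.2), np.int64(71))
gray 0.128 (array([ 0.5447, -0.3046,  0.1294,  0.0104,  0.0148]), np.float64(0.2), np.int64(89))
gray 0.128 (array([ 0.5443, -0.3058,  0.1313,  0.0065,  0.005 ]), np.float64(0.23), np.int64(72))
sat 0.126 (array([ 0.5445, -0.3066,  0.1295,  0.0258,  0.2006]), np.float64(0.8), np.int64(79))
sat 0.126 (array([ 0.5457, -0.3036,  0.1228,  0.0342,  0.3179]), np.float64(0.87), np.int64(70))
sat 0.128 (array([ 0.5455, -0.3044,  0.1264,  0.0221,  0.2649]), np.float64(0.88), np.int64(77))
sat 0.128 (array([ 0.5457, -0.3039,  0.1239,  0.0272,  0.3135]), np.float64(0.8), np.int64(65))
top (array([ 0.5446, -0.3012,  0.13  ,  0.0126,  0.0048]), np.float64(0.24), np.int64(53)) (array([ 0.54495488, -0.30175479,  0.127     ]), np.float64(0.23926153577463438))
5 (array([ 0.5432, -0.3077,  0.1695, -0.0044,  0.119 ]), np.float64(0.43), np.int64(60))
6 (array([ 0.5432, -0.3083,  0.1435,  0.0452,  0.0925]), np.float64(0.28), np.int64(66))
[('pot', [{'at': [318.0, 337.8], 'conf': 0.73}])]
```

Tilt fits to within about 0.01 rad, which is noise level. I'll relax the push, release, and feel the plate height on two opposite sides while pressing moderately.

Call:
play_rows(
  increments=[
    [0, 0, -2, 0, 0, 0, 1],
    [0, 0, -2, 0, 0, 0, 1],
    [0, 0, -1, 0, 0, 0, 1],
    [0, 0, 0, 0, 0, 0, 1],
  ],
)

```text
t: 14.85
tcp_pos: [0.5466, -0.3043, 0.2415]
eef_rot: [0.001, 1.0, -0.007, 0.002]
contact_force: [1.0, -0.0, 8.1]
finger_gap: 0.007
```

Call:
play_rows(
  increments=[
    [0, 0, 0, 0, 0, 0, 0.2],
    [0, 0, 0, 0, 0, 0, 0],
    [0, 0, 0, 0, 0, 0, 0],
    [0, 0, 0, 0, 0, 0, 0],
  ],
  force=40,
)

```text
t: 15.25
tcp_pos: [0.5451, -0.3033, 0.2387]
eef_rot: [-0.001, 1.0, -0.007, -0.001]
contact_force: [0.1, -0.4, -0.4]
finger_gap: 0.0426
```

Call:
play_rows(
  increments=[
    [0, 0, -5, 0, 0, 0, 0],
    [0, 0, -15, 0, 0, 0, 0],
    [0, 0, -20, 0, 0, 0, 0],
    [0, 0, 0, 0, 0, 0, 0],
    [0, 0, 0, 0, 0, 0, 0],
  ],
)

```text
t: 15.75
tcp_pos: [0.546, -0.304, 0.2813]
eef_rot: [0.001, 1.0, -0.007, 0.001]
contact_force: [-0.2, -0.3, -0.4]
finger_gap: 0.0427
```

Run:
```python
from h import *
s=state();G=s["tcp_pos"];print(s["t"],G,yaw(),s["contact_force"],s["ft_torque"],s["eef_rot"],s["finger_gap"])
S=get_image("side"); cv2.imwrite("pics/sd8.png",S[:,:,::-1])
print(fittilt("side",S,[.546,-.3015,.128],.107,[(-75,75),(105,250)]))
```

```text
15.75 [ 0.54598662 -0.30397161  0.28134402] -0.8509443874155901 [-0.19575424 -0.26380536 -0.41914918] [-0.00860214  0.00161462 -0.01912743] [ 7.22582208e-04  9.99971660e-01 -7.42653676e-03  1.00152299e-03] 0.04269444058371644
(array([ 0.5446, -0.305 ,  0.13  ,  0.0103,  0.014 ]), np.float64(0.21), np.int64(90))
```

Call:
play_rows(
  increments=[
    [25, 15, 0, 0, 0, 0, 1],
    [30, 17, 0, 0, 0, 0, 1],
    [25, 13, 10, 0, 0, 0, 1],
    [0, 0, 35, 0, 0, 0, 1],
    [0, 0, 40, 0, 0, 0, 1],
  ],
)

```text
t: 16.3
tcp_pos: [0.6259, -0.3505, 0.1943]
eef_rot: [0.001, 1.0, -0.007, 0.001]
contact_force: [0.6, 0.0, -0.1]
finger_gap: 0.0
```

Call:
play_rows(
  increments=[
    [0, 0, 30, 0, 0, 0, 1],
    [0, 0, 12, 0, 0, 0, 1],
    [0, 0, 0, 0, 0, 0, 1],
    [0, 0, 0, 0, 0, 0, 1],
  ],
)

```text
t: 16.7
tcp_pos: [0.6254, -0.3502, 0.1542]
eef_rot: [0.0, 1.0, -0.007, 0.001]
contact_force: [0.5, -0.3, 1.3]
finger_gap: 0.0
```

Call:
play_rows(
  increments=[
    [0, 0, 2, 0, 0, 0, 1],
    [0, 0, 2, 0, 0, 0, 1],
    [0, 0, 2, 0, 0, 0, 1],
    [0, 0, 0, 0, 0, 0, 1],
  ],
)

```text
t: 17.1
tcp_pos: [0.6249, -0.3499, 0.1471]
eef_rot: [0.0, 1.0, -0.007, 0.0]
contact_force: [-0.2, 0.6, -0.5]
finger_gap: -0.0001
```

Call:
play_rows(
  increments=[
    [0, 0, 2, 0, 0, 0, 1],
    [0, 0, 2, 0, 0, 0, 1],
    [0, 0, 0, 0, 0, 0, 1],
  ],
)

```text
t: 17.4
tcp_pos: [0.6247, -0.3497, 0.1423]
eef_rot: [-0.0, 1.0, -0.007, -0.0]
contact_force: [-0.4, -0.1, 0.3]
finger_gap: 0.0
```

Call:
play_rows(
  increments=[
    [0, 0, 1, 0, 0, 0, 1],
    [0, 0, 1, 0, 0, 0, 1],
    [0, 0, 0, 0, 0, 0, 1],
  ],
)

```text
t: 17.7
tcp_pos: [0.625, -0.3499, 0.1418]
eef_rot: [0.0, 1.0, -0.007, 0.0]
contact_force: [-2.2, 1.2, 3.8]
finger_gap: -0.0004
```

Call:
play_rows(
  increments=[
    [0, 0, 1.5, 0, 0, 0, 1],
    [0, 0, 1.5, 0, 0, 0, 1],
    [0, 0, 0, 0, 0, 0, 1],
  ],
)

```text
t: 18.0
tcp_pos: [0.6251, -0.35, 0.1415]
eef_rot: [0.0, 1.0, -0.007, 0.0]
contact_force: [-6.7, 5.0, 13.9]
finger_gap: -0.0002
```

Call:
play_rows(
  increments=[
    [0, 0, -10, 0, 0, 0, 1],
    [0, 0, -40, 0, 0, 0, 1],
    [0, 0, -45, 0, 0, 0, 1],
    [0, 0, -45, 0, 0, 0, 1],
    [-20, -10, 0, 0, 0, 0, 1],
  ],
)

```text
t: 18.5
tcp_pos: [0.6087, -0.3421, 0.2877]
eef_rot: [0.005, 1.0, -0.007, 0.007]
contact_force: [-0.4, 0.8, 1.7]
finger_gap: -0.0001
```

Call:
play_rows(
  increments=[
    [-40, -25, 0, 0, 0, 0, 1],
    [-40, -25, 0, 0, 0, 0, 1],
    [-40, -25, 0, 0, 0, 0, 1],
    [-20, -5, 0, 0, 0, 0, 1],
    [0, 0, 30, 0, 0, 0, 1],
  ],
)

```text
t: 19.0
tcp_pos: [0.4666, -0.2581, 0.2527]
eef_rot: [0.003, 1.0, -0.008, 0.004]
contact_force: [1.9, -0.6, -0.2]
finger_gap: -0.0001
```

Call:
play_rows(
  increments=[
    [0, 0, 40, 0, 0, 0, 1],
    [0, 0, 40, 0, 0, 0, 1],
    [0, 0, 20, 0, 0, 0, 1],
    [0, 0, 0, 0, 0, 0, 1],
    [0, 0, 0, 0, 0, 0, 1],
  ],
)

```text
t: 19.5
tcp_pos: [0.4664, -0.2577, 0.1485]
eef_rot: [0.0, 1.0, -0.007, 0.0]
contact_force: [0.6, 0.1, -0.0]
finger_gap: 0.0
```

Call:
play_rows(
  increments=[
    [0, 0, 2, 0, 0, 0, 1],
    [0, 0, 1, 0, 0, 0, 1],
    [0, 0, 0, 0, 0, 0, 1],
  ],
)

```text
t: 19.8
tcp_pos: [0.4666, -0.2578, 0.1458]
eef_rot: [0.0, 1.0, -0.007, 0.001]
contact_force: [0.9, 0.8, -0.1]
finger_gap: 0.0002
```

Call:
play_rows(
  increments=[
    [0, 0, 1.5, 0, 0, 0, 1],
    [0, 0, 1, 0, 0, 0, 1],
    [0, 0, 0, 0, 0, 0, 1],
  ],
)

```text
t: 20.1
tcp_pos: [0.4662, -0.2574, 0.1423]
eef_rot: [-0.0, 1.0, -0.007, -0.0]
contact_force: [-0.4, -0.4, -1.1]
finger_gap: -0.0002
```

Call:
play_rows(
  increments=[
    [0, 0, 1, 0, 0, 0, 1],
    [0, 0, 1, 0, 0, 0, 1],
    [0, 0, 0, 0, 0, 0, 1],
  ],
)

```text
t: 20.4
tcp_pos: [0.4663, -0.2575, 0.1417]
eef_rot: [-0.0, 1.0, -0.007, -0.0]
contact_force: [-3.6, 1.6, 7.0]
finger_gap: 0.0
```

Call:
play_rows(
  increments=[
    [0, 0, 1.5, 0, 0, 0, 1],
    [0, 0, 1, 0, 0, 0, 1],
    [0, 0, 0, 0, 0, 0, 1],
  ],
)

```text
t: 20.7
tcp_pos: [0.4664, -0.2575, 0.1413]
eef_rot: [-0.0, 1.0, -0.007, -0.0]
contact_force: [-8.2, 6.4, 16.5]
finger_gap: 0.0001
```

Run:
```python
from h import *
s=state();G=s["tcp_pos"];print(s["t"],G,yaw(),s["contact_force"],s["ft_torque"],s["eef_rot"],s["finger_gap"])
```

```text
20.7 [ 0.46637615 -0.25752072  0.14133337] -0.8342665614901233 [-8.15143631  6.36295824 16.48506228] [0.97757586 1.37958132 0.02764901] [-1.91173320e-04  9.99973372e-01 -7.28037145e-03 -4.64650812e-04] 0.00014452068696742265
```

The plate is at 0.1415 on one side and 0.1413 on the other, and stiff on both, so the lid is level and home. Next I'll regrip the bar and fold it.

Call:
play_rows(
  increments=[
    [0, 0, -10, 0, 0, 0, 1],
    [0, 0, -40, 0, 0, 0, 1],
    [0, 0, -45, 0, 0, 0, 1],
    [0, 0, -45, 0, 0, 0, 1],
    [10, 5, -8, 0, 0, 0, 0],
  ],
)

```text
t: 21.2
tcp_pos: [0.478, -0.264, 0.2938]
eef_rot: [0.004, 1.0, -0.007, 0.005]
contact_force: [0.9, -0.6, 0.8]
finger_gap: 0.0133
```

Call:
play_rows(
  increments=[
    [30, 17, 0, 0, 0, 0, 0],
    [30, 17, 0, 0, 0, 0, 0],
    [10.5, 6, 0, 0, 0, 0, 0],
    [0, 0, 0, 0, 0, 0, 0],
    [0, 0, 0, 0, 0, 0, 0],
  ],
)

```text
t: 21.7
tcp_pos: [0.5455, -0.3033, 0.2854]
eef_rot: [-0.0, 1.0, -0.007, -0.001]
contact_force: [-0.3, -0.8, 0.5]
finger_gap: 0.0427
```

Run:
```python
from h import *
s=state();G=s["tcp_pos"];print(s["t"],G,yaw(),s["contact_force"],s["finger_gap"])
plan([.5465,-.304,.2405],-.8,3)
W=get_image("wrist");cv2.imwrite("pics/w9.png",W[:,:,::-1])
```

```text
21.7 [ 0.54550122 -0.30327309  0.28539916] -0.8474805804306981 [-0.30473297 -0.83874394  0.53373186] 0.042667565094631765
[np.float64(0.3), np.float64(0.2), np.float64(15.0), 0, 0, np.float64(-0.0)]
[np.float64(0.3), np.float64(0.2), np.float64(15.0), 0, 0, np.float64(-0.0)]
[np.float64(0.3), np.float64(0.2), np.float64(15.0), 0, 0, np.float64(-0.0)]
```

View pics/w9.png

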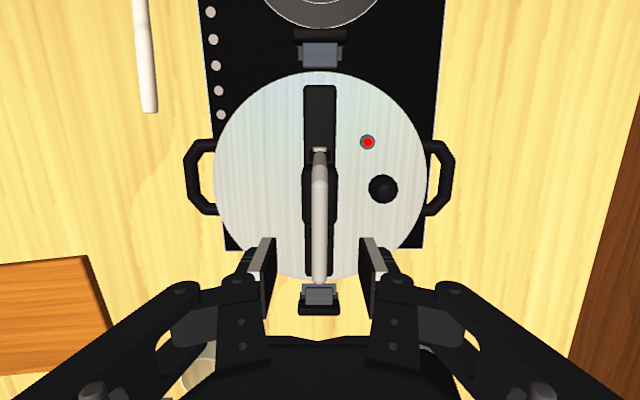

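The wrist view shows the lid centred, the jaws midway between the side handles, and the bar upright at (220,319) between the fingers.

Call:
play_rows(
  increments=[
    [0.3, 0.2, 15, 0, 0, 0, 0],
    [0.3, 0.2, 15, 0, 0, 0, 0],
    [0.3, 0.2, 15, 0, 0, 0, 0],
    [0, 0, 0, 0, 0, 0, 0.5],
    [0, 0, 0, 0, 0, 0, 1],
  ],
  force=40,
)

```text
t: 22.25
tcp_pos: [0.5465, -0.3039, 0.2396]
eef_rot: [-0.001, 1.0, -0.007, -0.001]
contact_force: [-0.2, 0.6, 0.7]
finger_gap: 0.0144
```

Call:
play_rows(
  increments=[
    [0, 0, 0, 0, 0, 0, 1],
    [0, 0, 0, 0, 0, 0, 1],
    [0, 0, 0, 0, 0, 0, 1],
  ],
)

```text
t: 22.55
tcp_pos: [0.5468, -0.3042, 0.2406]
eef_rot: [-0.0, 1.0, -0.007, -0.0]
contact_force: [-0.7, -0.1, -4.9]
finger_gap: 0.0083
```

Call:
play_rows(
  increments=[
    [-8, 0, 0.3, 0, 0, 0, 1],
    [-8, 0, 1.2, 0, 0, 0, 1],
    [-8, 0, 2, 0, 0, 0, 1],
    [-7.5, 0, 2.5, 0, 0, 0, 1],
    [0, 0, 0, 0, 0, 0, 1],
  ],
)

```text
t: 23.05
tcp_pos: [0.5143, -0.3037, 0.2356]
eef_rot: [-0.0, 1.0, -0.008, -0.0]
contact_force: [-0.9, 3.5, 0.8]
finger_gap: 0.0084
```

Run:
```python
from h import *
s=state();G=s["tcp_pos"];print(s["t"],G,yaw(),s["contact_force"],s["ft_torque"],s["finger_gap"])
```

```text
23.05 [ 0.51428541 -0.30368805  0.23557865] -0.8752422938881831 [-0.85158723  3.54607747  0.77298861] [ 0.37167373 -0.0543522   0.00288982] 0.008425988017517427
```

Call:
play_rows(
  increments=[
    [-7, 0, 3.3, 0, 0, 0, 1],
    [-7, 0, 3.9, 0, 0, 0, 1],
    [-6.6, 0, 4.8, 0, 0, 0, 1],
    [-6.6, 0, 5.7, 0, 0, 0, 1],
    [0, 0, 0, 0, 0, 0, 1],
  ],
)

```text
t: 23.55
tcp_pos: [0.4864, -0.3033, 0.216]
eef_rot: [-0.0, 1.0, -0.008, -0.002]
contact_force: [-1.4, 2.5, 1.9]
finger_gap: 0.0085
```

Call:
play_rows(
  increments=[
    [-5.7, 0, 6.2, 0, 0, 0, 1],
    [-5.3, 0, 6.8, 0, 0, 0, 1],
    [-4.4, 0, 7.2, 0, 0, 0, 1],
    [0, 0, 0, 0, 0, 0, 1],
  ],
)

```text
t: 23.95
tcp_pos: [0.472, -0.3031, 0.1952]
eef_rot: [-0.0, 1.0, -0.008, -0.001]
contact_force: [1.2, 1.7, 0.5]
finger_gap: 0.0086
```

Run:
```python
from h import *
s=state();G=s["tcp_pos"];print(s["t"],G,yaw(),s["contact_force"],s["ft_torque"],s["finger_gap"])
```

```text
23.95 [ 0.47200021 -0.30309656  0.1951786 ] -0.873156009131232 [1.24364604 1.66614528 0.4969722 ] [ 0.25677791 -0.53267929  0.00594747] 0.008568643770288417
```

Call:
play_rows(
  increments=[
    [-2.6, 0, 5, 0, 0, 0, 1],
    [-2.4, 0, 5.5, 0, 0, 0, 1],
    [0, 0, 0, 0, 0, 0, 1],
  ],
)

```text
t: 24.25
tcp_pos: [0.4677, -0.303, 0.1854]
eef_rot: [-0.0, 1.0, -0.007, -0.0]
contact_force: [4.7, 2.0, -1.5]
finger_gap: 0.0086
```

Call:
play_rows(
  increments=[
    [-1.9, 0, 6, 0, 0, 0, 1],
    [-1.6, 0, 6.2, 0, 0, 0, 1],
    [0, 0, 0, 0, 0, 0, 1],
  ],
)

```text
t: 24.55
tcp_pos: [0.4643, -0.303, 0.1736]
eef_rot: [-0.0, 1.0, -0.007, 0.0]
contact_force: [3.4, 2.7, 1.7]
finger_gap: 0.0085
```

Call:
play_rows(
  increments=[
    [-0.8, 0, 4, 0, 0, 0, 1],
    [-0.5, 0, 4, 0, 0, 0, 1],
    [0, 0, 0, 0, 0, 0, 1],
  ],
)

```text
t: 24.85
tcp_pos: [0.463, -0.3031, 0.1665]
eef_rot: [0.0, 1.0, -0.007, -0.0]
contact_force: [2.3, 3.6, 4.4]
finger_gap: 0.0086
```

Run:
```python
from h import *
s=state();G=s["tcp_pos"];print(s["t"],G,yaw(),s["contact_force"],s["ft_torque"],s["finger_gap"])
```

```text
24.85 [ 0.46301009 -0.30305433  0.16645009] -0.8470286416416218 [2.27916994 3.62545841 4.35911077] [ 0.51494611 -0.47873504 -0.07710184] 0.008551544143194367
```

Call:
play_rows(
  increments=[
    [-0.3, 0, 3, 0, 0, 0, 1],
    [0, 0, 3, 0, 0, 0, 1],
    [0, 0, 0, 0, 0, 0, 1],
  ],
)

```text
t: 25.15
tcp_pos: [0.4624, -0.303, 0.1608]
eef_rot: [-0.0, 1.0, -0.007, -0.001]
contact_force: [-0.4, 4.2, 6.1]
finger_gap: 0.0084
```

Call:
play_rows(
  increments=[
    [0, 0, 2, 0, 0, 0, 1],
    [0, 0, 2, 0, 0, 0, 1],
    [0, 0, 0, 0, 0, 0, 1],
  ],
)

```text
t: 25.45
tcp_pos: [0.4622, -0.3031, 0.1574]
eef_rot: [-0.0, 1.0, -0.007, -0.001]
contact_force: [-1.4, 5.8, 9.0]
finger_gap: 0.0089
```

Call:
play_rows(
  increments=[
    [0, 0, 1.5, 0, 0, 0, 1],
    [0, 0, 1.5, 0, 0, 0, 1],
    [0, 0, 0, 0, 0, 0, 1],
  ],
)

```text
t: 25.75
tcp_pos: [0.462, -0.3031, 0.1543]
eef_rot: [-0.0, 1.0, -0.007, -0.001]
contact_force: [-2.7, 5.6, 8.7]
finger_gap: 0.0089
```

Run:
```python
from h import *
s=state();G=s["tcp_pos"];print(s["t"],G,yaw(),s["contact_force"],s["ft_torque"],s["finger_gap"])
```

```text
25.75 [ 0.46202908 -0.30311101  0.15431436] -0.8434982375765402 [-2.74980195  5.58451008  8.70612159] [ 0.84593285  0.24208685 -0.02043996] 0.008862766625719104
```

Call:
play_rows(
  increments=[
    [0, 0, 1, 0, 0, 0, 1],
    [0, 0, 1, 0, 0, 0, 1],
    [0, 0, 0, 0, 0, 0, 1],
  ],
)

```text
t: 26.05
tcp_pos: [0.462, -0.3031, 0.1526]
eef_rot: [-0.0, 1.0, -0.007, -0.001]
contact_force: [-2.9, 7.0, 10.3]
finger_gap: 0.0085
```

Call:
play_rows(
  increments=[
    [0, 0, 1, 0, 0, 0, 1],
    [0, 0, 1, 0, 0, 0, 1],
    [0, 0, 0, 0, 0, 0, 1],
  ],
)

```text
t: 26.35
tcp_pos: [0.4621, -0.3032, 0.1517]
eef_rot: [-0.0, 1.0, -0.007, -0.001]
contact_force: [-5.9, 7.7, 14.9]
finger_gap: 0.0085
```

Call:
play_rows(
  increments=[
    [0, 0, 1, 0, 0, 0, 1],
    [0, 0, 1, 0, 0, 0, 1],
    [0, 0, 0, 0, 0, 0, 1],
  ],
)

```text
t: 26.65
tcp_pos: [0.462, -0.3033, 0.151]
eef_rot: [0.0, 1.0, -0.007, -0.002]
contact_force: [-8.9, 10.0, 21.9]
finger_gap: 0.0085
```

Run:
```python
from h import *
s=state();G=s["tcp_pos"];print(s["t"],G,s["contact_force"],s["finger_gap"])
```

```text
26.65 [ 0.46199105 -0.30328335  0.1510426 ] [-8.87487212 10.03362962 21.87887459] 0.008477696075564789
```

Call:
play_rows(
  increments=[
    [0, 0, -2, 0, 0, 0, 1],
    [0, 0, -1.5, 0, 0, 0, 1],
    [0, 0, 0, 0, 0, 0, 1],
  ],
)

```text
t: 26.95
tcp_pos: [0.4619, -0.3031, 0.1516]
eef_rot: [0.0, 1.0, -0.007, -0.001]
contact_force: [-1.8, 5.2, 8.1]
finger_gap: 0.0084
```

Call:
play_rows(
  increments=[
    [0, 0, 0, 0, 0, 0, 0.3],
    [0, 0, 0, 0, 0, 0, 0],
    [0, 0, 0, 0, 0, 0, 0],
    [0, 0, 0, 0, 0, 0, 0],
  ],
)

```text
t: 27.35
tcp_pos: [0.4623, -0.3031, 0.1502]
eef_rot: [-0.0, 1.0, -0.007, -0.001]
contact_force: [0.9, 0.2, -0.3]
finger_gap: 0.043
```

Call:
play_rows(
  increments=[
    [0, 0, -5, 0, 0, 0, 0],
    [0, 0, -15, 0, 0, 0, 0],
    [0, 0, -30, 0, 0, 0, 0],
    [0, 0, -30, 0, 0, 0, 0],
    [0, 0, 0, 0, 0, 0, 0],
  ],
)

```text
t: 27.85
tcp_pos: [0.4651, -0.305, 0.2382]
eef_rot: [0.004, 1.0, -0.007, 0.004]
contact_force: [0.4, -0.6, 0.6]
finger_gap: 0.0428
```

Call:
play_rows(
  increments=[
    [-30, -20, -20, 0, 0, 0, 0],
    [-30, -40, -10, 0, 0, 0, 0],
    [-10, -40, 0, 0, 0, 0, 0],
    [0, -10, 0, 0, 0, 0, 0],
    [0, 0, 0, 0, 0, 0, 0],
  ],
)

```text
t: 28.35
tcp_pos: [0.3951, -0.1919, 0.2612]
eef_rot: [0.001, 1.0, -0.006, 0.001]
contact_force: [0.6, -0.2, -0.1]
finger_gap: 0.0425
```

Run:
```python
from h import *
s=state();print(s["t"],s["tcp_pos"],s["contact_force"],s["finger_gap"])
S=get_image("side");T=get_image("top")
a=cv2.resize(S[180:345,250:430,::-1],None,fx=2.2,fy=2.2,interpolation=cv2.INTER_CUBIC)
b=cv2.resize(T[145:310,320:500,::-1],None,fx=2.2,fy=2.2,interpolation=cv2.INTER_CUBIC)
cv2.imwrite("pics/f.png",np.hstack([a,b]))
print(fittilt("side",S,[.546,-.3015,.127],.107,[(-75,75),(105,250)]))
print(fitc("top",T,[.545,-.3015,.127],.107,[(-20,78),(102,160)]))
B=[.5465-.085,-.3025,.160]
for c in("side","top"): print(c,[(l,search_frame(l,c)[:1]) for l in ("bow_bar","salt","saucepan")],"pred bar",proj(c,B))
```

```text
28.35 [ 0.39509279 -0.19193763  0.26118268] [ 0.58568835 -0.196604   -0.06228919] 0.04252038752594559
(array([ 0.5446, -0.3049,  0.1298,  0.0109,  0.0099]), np.float64(0.22), np.int64(92))
(array([ 0.54529291, -0.30211082,  0.127     ]), np.float64(0.24555101650514727))
side [('bow_bar', [{'at': [281.6, 333.1], 'conf': 0.7}]), ('salt', [{'at': [160.9, 351.2], 'conf': 0.6}]), ('saucepan', [{'at': [210.6, 318.9], 'conf': 0.72}])] pred bar [272.0992549  312.75966848]
top [('bow_bar', [{'at': [236.2, 430.5], 'conf': 0.7}]), ('salt', [{'at': [155.0, 259.7], 'conf': 0.75}]), ('saucepan', [{'at': [213.8, 328.9], 'conf': 0.78}])] pred bar [251.41518534 442.32709851]
```

View pics/f.png

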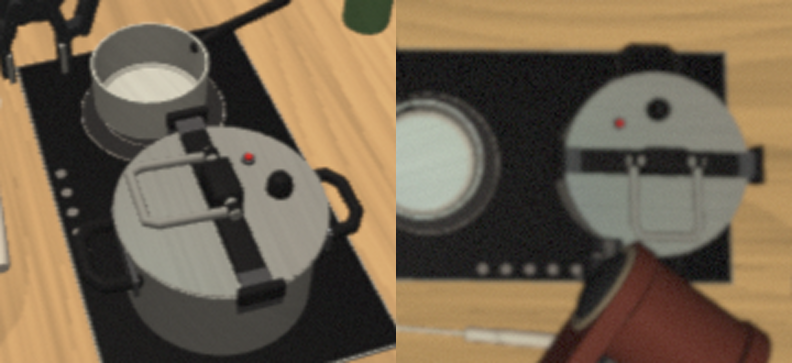

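The final view shows the handle folded, the jaws against the rim and nothing else displaced. I'll verify flatness by feel, pressing the bar with closed fingertips. If it is flat, contact should come at TCP z of about 0.179.

Call:
play_rows(
  increments=[
    [12, 15, 0, 0, 0, 0, 1],
    [22, 36, 0, 0, 0, 0, 1],
    [22, 36, 10, 0, 0, 0, 1],
    [13, 24, 20, 0, 0, 0, 1],
    [0, 0, 30, 0, 0, 0, 1],
  ],
)

```text
t: 29.25
tcp_pos: [0.4642, -0.3088, 0.2016]
eef_rot: [0.002, 1.0, -0.009, 0.001]
contact_force: [-0.3, 0.1, -0.5]
finger_gap: 0.0001
```

Call:
play_rows(
  increments=[
    [0, 0, 10, 0, 0, 0, 1],
    [0, 0, 0, 0, 0, 0, 1],
    [0, 0, 0, 0, 0, 0, 1],
  ],
)

```text
t: 29.55
tcp_pos: [0.4626, -0.3048, 0.1915]
eef_rot: [0.0, 1.0, -0.007, 0.0]
contact_force: [-0.4, 0.4, 0.5]
finger_gap: -0.0
```

Call:
play_rows(
  increments=[
    [0, 0, 2, 0, 0, 0, 1],
    [0, 0, 1, 0, 0, 0, 1],
    [0, 0, 0, 0, 0, 0, 1],
  ],
)

```text
t: 29.85
tcp_pos: [0.4626, -0.3048, 0.1885]
eef_rot: [0.0, 1.0, -0.007, 0.001]
contact_force: [0.1, -0.2, -0.1]
finger_gap: -0.0004
```

Call:
play_rows(
  increments=[
    [0, 0, 1, 0, 0, 0, 1],
    [0, 0, 1, 0, 0, 0, 1],
    [0, 0, 0, 0, 0, 0, 1],
  ],
)

```text
t: 30.15
tcp_pos: [0.4624, -0.3048, 0.1858]
eef_rot: [0.0, 1.0, -0.007, 0.0]
contact_force: [-0.3, -0.3, 0.3]
finger_gap: 0.0002
```

Call:
play_rows(
  increments=[
    [0, 0, 2, 0, 0, 0, 1],
    [0, 0, 2, 0, 0, 0, 1],
    [0, 0, 0, 0, 0, 0, 1],
  ],
)

```text
t: 30.45
tcp_pos: [0.4621, -0.3049, 0.1823]
eef_rot: [0.0, 1.0, -0.007, -0.0]
contact_force: [-3.2, 1.2, 5.2]
finger_gap: -0.0002
```

Call:
play_rows(
  increments=[
    [0, 0, 2, 0, 0, 0, 1],
    [0, 0, 2, 0, 0, 0, 1],
    [0, 0, 0, 0, 0, 0, 1],
  ],
)

```text
t: 30.75
tcp_pos: [0.462, -0.3049, 0.1789]
eef_rot: [0.0, 1.0, -0.007, -0.001]
contact_force: [-4.7, 0.6, 8.1]
finger_gap: 0.0001
```

Call:
play_rows(
  increments=[
    [0, 0, 1.5, 0, 0, 0, 1],
    [0, 0, 1.5, 0, 0, 0, 1],
    [0, 0, 0, 0, 0, 0, 1],
  ],
)

```text
t: 31.05
tcp_pos: [0.462, -0.3051, 0.1783]
eef_rot: [0.0, 1.0, -0.007, -0.001]
contact_force: [-9.6, 6.0, 17.2]
finger_gap: -0.0004
```

The bar had been about 4 mm up, and it is now pressed to a hard stop at 0.1785, which is flat. I'll lift straight off and verify.

Call:
play_rows(
  increments=[
    [0, 0, 0, 0, 0, 0, 1],
    [0, 0, -5, 0, 0, 0, 1],
    [0, 0, -15, 0, 0, 0, 1],
    [0, 0, 0, 0, 0, 0, 1],
    [0, 0, 0, 0, 0, 0, 1],
  ],
)

```text
t: 31.55
tcp_pos: [0.4626, -0.305, 0.1949]
eef_rot: [0.0, 1.0, -0.007, 0.0]
contact_force: [-0.2, -0.1, 0.2]
finger_gap: 0.0002
```

Call:
play_rows(
  increments=[
    [0, 0, 8, 0, 0, 0, 1],
    [0, 0, 1.5, 0, 0, 0, 1],
    [0, 0, 0, 0, 0, 0, 1],
    [0, 0, 0, 0, 0, 0, 1],
  ],
)

```text
t: 31.95
tcp_pos: [0.4621, -0.3046, 0.1845]
eef_rot: [-0.0, 1.0, -0.007, -0.0]
contact_force: [-0.3, -0.1, 0.4]
finger_gap: -0.0001
```

Call:
play_rows(
  increments=[
    [0, 0, 1.5, 0, 0, 0, 1],
    [0, 0, 1, 0, 0, 0, 1],
    [0, 0, 0, 0, 0, 0, 1],
  ],
)

```text
t: 32.25
tcp_pos: [0.4624, -0.3049, 0.1828]
eef_rot: [0.0, 1.0, -0.007, 0.0]
contact_force: [-0.0, 0.4, 0.6]
finger_gap: -0.0
```

Call:
play_rows(
  increments=[
    [0, 0, 1.5, 0, 0, 0, 1],
    [0, 0, 0, 0, 0, 0, 1],
  ],
)

```text
t: 32.45
tcp_pos: [0.4623, -0.3049, 0.1815]
eef_rot: [0.0, 1.0, -0.007, -0.0]
contact_force: [-0.8, 0.8, 3.1]
finger_gap: 0.0002
```

Call:
play_rows(
  increments=[
    [0, 0, 1.5, 0, 0, 0, 1],
    [0, 0, 0, 0, 0, 0, 1],
  ],
)

```text
t: 32.65
tcp_pos: [0.4622, -0.3049, 0.1802]
eef_rot: [0.0, 1.0, -0.007, -0.0]
contact_force: [-3.5, 1.2, 4.3]
finger_gap: -0.0002
```

Call:
play_rows(
  increments=[
    [0, 0, 2, 0, 0, 0, 1],
    [0, 0, 2, 0, 0, 0, 1],
    [0, 0, 0, 0, 0, 0, 1],
  ],
)

```text
t: 32.95
tcp_pos: [0.4623, -0.3051, 0.1785]
eef_rot: [0.0, 1.0, -0.007, -0.0]
contact_force: [-7.5, 4.0, 13.5]
finger_gap: 0.0
```

Call:
play_rows(
  increments=[
    [0, 0, 1.5, 0, 0, 0, 1],
    [0, 0, 0, 0, 0, 0, 1],
    [0, 0, 0, 0, 0, 0, 1],
    [0, 0, -2, 0, 0, 0, 1],
    [0, 0, -2, 0, 0, 0, 1],
  ],
)

```text
t: 33.45
tcp_pos: [0.4624, -0.3051, 0.1796]
eef_rot: [0.0, 1.0, -0.007, 0.0]
contact_force: [-2.6, 1.8, 4.7]
finger_gap: 0.0001
```

Call:
play_rows(
  increments=[
    [0, 0, -2, 0, 0, 0, 1],
    [0, 0, -5, 0, 0, 0, 1],
    [0, 0, -20, 0, 0, 0, 1],
    [0, 0, -35, 0, 0, 0, 1],
    [0, 0, -20, 0, 0, 0, 1],
  ],
)

```text
t: 33.95
tcp_pos: [0.4629, -0.3051, 0.262]
eef_rot: [0.001, 1.0, -0.007, 0.001]
contact_force: [0.0, 0.4, 0.3]
finger_gap: -0.0001
```

Call:
play_rows(
  increments=[
    [-30, -20, 0, 0, 0, 0, 1],
    [-30, -40, 0, 0, 0, 0, 1],
    [-10, -40, 0, 0, 0, 0, 1],
    [0, -10, 0, 0, 0, 0, 1],
    [0, 0, 0, 0, 0, 0, 1],
  ],
)

```text
t: 34.45
tcp_pos: [0.394, -0.1928, 0.2599]
eef_rot: [0.0, 1.0, -0.006, 0.0]
contact_force: [0.5, -0.7, 1.0]
finger_gap: -0.0002
```

Run:
```python
from h import *
s=state();print(s["t"],s["tcp_pos"],s["contact_force"])
S=get_image("side");T=get_image("top"); cv2.imwrite("pics/sd9.png",S[:,:,::-1])
print(fittilt("side",S,[.546,-.3015,.127],.107,[(-75,75),(105,250)]))
print(fitc("top",T,[.545,-.3015,.127],.107,[(-20,78),(102,160)]))
# brightness ridge contrast of the projected bar vs handle angle
g=gaussian_filter(S.astype(float).mean(2),.5); c=np.array([.5446,-.3049,.1298])
ps=np.radians(-.8);x=np.array([np.cos(ps),np.sin(ps),0]);y=np.array([-x[1],x[0],0])
for a in np.arange(0,.4,.04):
    B=c+[0,0,.033]-.085*np.cos(a)*x+[0,0,.085*np.sin(a)]
    p=np.array([proj("side",B+y*t) for t in np.linspace(-.025,.025,20)])
    print(round(a,2),round(map_coordinates(g,p.T,order=1).mean(),1),end="; ")
for cam in("side","top"): print(cam,[(l,search_frame(l,cam)[:1]) for l in ("pot","salt","saucepan")])
```

```text
34.45 [ 0.39404562 -0.19281227  0.25990311] [ 0.46750456 -0.6547617   0.9514096 ]
(array([ 0.5446, -0.305 ,  0.1298,  0.0097,  0.0091]), np.float64(0.22), np.int64(92))
(array([ 0.54493806, -0.30164016,  0.127     ]), np.float64(0.24707851396224428))
0.0 137.5; 0.04 141.2; 0.08 143.1; 0.12 142.3; 0.16 138.3; 0.2 133.2; 0.24 131.6; 0.28 135.1; 0.32 138.7; 0.36 139.8; side [('pot', [{'at': [319.5, 338.5], 'conf': 0.95}]), ('salt', [{'at': [162.4, 354.0], 'conf': 0.67}]), ('saucepan', [{'at': [211.9, 316.4], 'conf': 0.57}])]
top [('pot', [{'at': [176.7, 422.6], 'conf': 0.67}]), ('salt', [{'at': [156.4, 256.5], 'conf': 0.63}]), ('saucepan', [{'at': [212.3, 332.0], 'conf': 0.71}])]
```

```bash
python3 -c "
from rig import *
print(job_done())"
```

```text
the job is handed in; nothing more can be done
None
```

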